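# Turn the repair plate over on its rest and pin it

## Robot

A 6-joint arm with a two-finger parallel gripper is mounted at the origin on the work surface. World frame = base frame: x ahead of the robot, y to its left, z up, the work surface at z = 0. Lengths are in mm, angles in rad, forces in N, time in s.
With the tool pointing down it reaches from about 275 to 1000 mm from the base axis. Payload 8.4 kg.
Tool frame: the origin (TCP) lies midway between the tips of the shut fingers; the grasp point (between the pads) lies 19 mm behind it; y points along the fingers, z is the direction in which the jaws open and shut, and the axes are right-handed (so a half turn about y gives the same grasp; the last joint's range is limited). The gripper opens to 85 mm and grips with 20 to 120 N. Pads are 22 mm wide; open, the fingers measure 114 mm over their backs; the gripper's body (76 mm by 85 mm) begins 54 mm behind the grasp point. The pads swing forward as they close: fully open they stand 13 mm farther back than shut.
Start: joints at [-1.139, 0.353, 1.633, -0, 1.155, -0.002], TCP at [262.7, -567.112, 202.981] pointing down, gripper open.
Joint ranges: [-2.63, 2.63], [-0.92, 2.1], [0.06, 2.66], [-1.3, 4.44], [0, 2.69], [-3.02, 3.02]. Speed limits (rad/s): [2.22, 2.22, 2.79, 3.14, 3.14, 3.14].

## Interface

Orientations are given as [roll, pitch, yaw] about the fixed x, y, z axes, in that order (R = Rz(yaw) Ry(pitch) Rx(roll)).
In Python, from rig import r, imaging gives the robot as it stands. The module is installed in compiled form; this text tells all that it offers.
- The arm moves only by the tool send_rows, never from a script. Its argument "series" is a list of rows, each a list of 6 numbers: the shift along the tool's x, y, z in m, then the turn, a rotation vector about the tool's x, y, z in degrees. In form: [[dx, dy, dz, ax, ay, az], ...]. A call has 1 to 8 rows; each row shifts and turns the commanded pose from where the row before left it, along the tool's axes as they then stand; what a row does not reach is not made up. A row lasts 1/10 s, in which the tool goes at most 50 mm and 8.59 degrees, less where a joint would pass 70% of its speed; a pose out of reach is approached as far as the arm can. A call is refused whole if a number of a shift passes 0.05 or a number of a turn 8.59, either way. A call with a gripper value outside its range is refused whole. "gripper" is the opening, from 0 (shut) to 1 (fully open), set as the call begins (left out, the last holds). The fingers move at their own pace and stop on an object; "squeeze" is the grip in N (left out, the last holds). Time passes only in rows, so rows that do not move let the fingers close. It gives the time, the measured TCP pose, the force and the opening at its end, in the units of the state.
- r.sense(): the state, without advancing time (a new reading comes with each control period).
- imaging.grab_frame(name): name is "scene" or "top"; returns a dict with "frame" (480x640x3 uint8, red, green, blue), "depth" (480x640 float32, mm along the optical axis (not along the pixel's ray), 0 where there is no reading), "intrinsics" (3x3 intrinsics, pixels), "origin" and "rotation" of the camera in the world. Camera axes: x right, y down, z forward; pixel columns grow to the right and rows downward; lengths in mm; the calibration is good to about 2 mm. A picture is of the moment at which its call begins.
- r.sign_off(): hands the job in, once; it reports no verdict.
The state is a dict: "clock": time; "qpos": joint angles; "qvel": joint speeds; "joint_efforts": joint torques, N m; "eef_pos": TCP position; "tcp_rot": TCP orientation; "contact_force": force on the tool from outside, world axes, zero at the start; "wrist_torque": the same for the moment, N m; "opening": opening from 0.0 (shut) to 1.0 (fully open).
Only numpy, scipy, OpenCV 4.12 (cv2) and the standard library are available. Lean on these libraries where they do the work, as an engineer would, in place of code of your own. Each camera call takes 0.05 s, during which the arm holds its last target.

## Task

Turn the wooden repair plate over on the sloped rest, so that its grooved face looks outward, and lean it back flat against the rest, in the middle, with its lower edge on the ledge; set it down gently, do not let it fall. Then take the keeper, the tall pin with the cylindrical head, out of the stick block and stand it fully home, head up, in the socket at the front of the rest. Leave everything else where it is.

Things in the scene. Friction and masses are not known exactly. Their poses are not given: they have to be found in the camera images.
- plate_center (a point): centre, at mid-thickness, of the loose wooden plate, 160 x 90 x 12 mm, about 0.11 kg, leaning on the sloped rest with a 90 mm edge on the ledge. Axes: x along its length (at the start down the slope), y across its width, z out of its plain face, which at the start looks outward. Its upper 65 mm stands free above the rest's panel, open on both sides
- plate_grooved (a point): centre of the plate's grooved face, 6 mm from plate_center along the plate's -z: two straight grooves, 10 mm wide and 3 mm deep, run along its length. At the start this face lies hidden against the rest. Same axes as plate_center
- plate_plain (a point): centre of the plate's plain smooth face, 6 mm from plate_center along the plate's +z; same axes as plate_center
- rest_foot (a point): fixed wooden rest: panel sloping 58 deg from level, 110 mm wide, 95 mm long, 10 mm thick, with a ledge square to it at the lower end, 22 mm deep. Site: inner corner of panel and ledge, mid-width, 35 mm above the table. Axes: x down the slope in the panel, y level across it, z out of the panel (up and mostly to +y). A plate that is home has its centre at x -80, y 0, z 6 mm here
- rest_socket (a point): centre of the mouth of the round upright socket in a wood block 32 mm square on the rest's base, mid-width, just beyond the ledge on the side the panel faces: bore 16 mm, 35 mm deep, mouth 55 mm above the table; z up, y level across the rest
- keeper_center (a point): half-way up the keeper, a loose upright wooden pin 150 mm long, about 30 g: shaft 12 mm in diameter with chamfered foot, and on top a cylindrical head 22 mm in diameter, 25 mm tall. The middle of the head is 62 mm above this point, the foot 75 mm below; z to the head. It starts in one of the stick block's three holes (any), its foot 10 mm above the table; it is the tallest stick
- block_top (a point): centre of the top of the fixed dark wood stick block, 180 x 50 mm, 45 mm high, at its middle hole. Three holes 14 mm wide, 35 mm deep, 60 mm apart in a row along x; z up
- rod_center (a point): bystander: plain wooden rod without a head, 12 mm in diameter, 110 mm long, upright in the stick block; its middle
- awl_center (a point): bystander: stubby awl with a steel shaft and a swelling red handle up to 32 mm wide, 114 mm long, upright in the stick block; its middle
- caliper_mark (a point): bystander on the table: steel slide caliper lying flat, 220 mm long; a point 10 mm above its underside
- driver_mark (a point): bystander on the table: screwdriver with a red handle lying flat, 200 mm long; a point 10 mm above its underside
- handplane_mark (a point): bystander on the table: dark steel hand plane 190 x 55 mm, 80 mm high; a point 10 mm above its underside
- offcut_mark (a point): bystander on the table: small wood offcut 60 x 35 x 20 mm; a point 10 mm above its underside
- clamp_mark (a point): bystander on the table: dark steel C-shaped screw clamp lying flat, about 90 x 170 mm; a point 10 mm above its underside, at the middle of its back bar
- glue_mark (a point): bystander on the table: white glue bottle with red cap, 56 mm across, 140 mm high; a point 10 mm above its underside

How it is judged (in metres and radians):
On the way, in this order (a step that is already met when the one before it is completed fails the run):
1. the plate leans home on the rest with its grooved face outward, let go (z of plate_grooved in the frame of rest_foot above 0.008 m and z of plate_plain in the frame of rest_foot below 0.004 m and angle between the z axis of plate_center and the z axis of rest_foot, either way round below 0.1 rad and angle between the x axis of plate_center and the x axis of rest_foot, either way round below 0.12 rad and x of plate_center in the frame of rest_foot between -0.088 and -0.074 m and y of plate_center in the frame of rest_foot between -0.015 and 0.015 m and linear speed of plate below 0.02 m/s and contact force between the fingers and plate below 0.1 N), for 0.2 s.
2. the keeper stands fully home in the socket, let go (horizontal distance between keeper_center and rest_socket below 0.006 m and angle between keeper_center's own z axis and vertical below 0.15 rad and z of keeper_center in the frame of rest_socket below 0.048 m and linear speed of keeper below 0.02 m/s and contact force between the fingers and keeper below 0.1 N), for 0.2 s.
At the end, for the whole second after the job is handed in: Plate against the panel, grooved face out: within 0.10 rad of flush, 0.12 rad of straight, 4 mm of the panel, centre 74-88 mm up the slope, 15 mm of mid-width. Keeper head up in the socket: within 6 mm, 0.15 rad and 8 mm of full depth. Both at rest, let go (all of step 1 and all of step 2); the robot touches nothing.
It fails at once if the plate falls or slaps over while not held (turning faster than 4 rad/s) (angular speed of plate above 4 rad/s and contact force between the fingers and plate below 0.1 N).
It fails at once if the plate is dropped (faster than 0.5 m/s while not held) (linear speed of plate above 0.5 m/s and contact force between the fingers and plate below 0.1 N).
It fails at once if another thing is moved more than 30 mm (distance of any of caliper_mark, driver_mark, handplane_mark, offcut_mark, clamp_mark, glue_mark, rod_center, awl_center from where it was at the start of the episode above 0.03 m).
It also fails if it takes over 69 s, if anything falls off the work surface, if the arm or the gripper's body presses on something with over 40 N, if the wrist force passes 120 N, or if a joint passes its speed limit or range.

## Working session

There is one attempt and no reset: what is moved stays moved. The work goes in short steps, Python scripts to look and compute and a tool call to move; the robot and the scene stay as the last step left them, time stands still between calls to the robot, and variables do not carry over. Pictures are saved under pics/ and viewed, and the job is handed in when it is done.

Besides the shell and the picture viewer there is one more tool, called after "Request:" as name(argument=value, ...), one argument or row to a line, values as JSON. send_rows: Moves the arm, as the interface text tells. Its arguments: {"type":"object","properties":{"series":{"type":"array","items":{"type":"array","items":{"type":"number"}}},"gripper":{"type":"number"},"squeeze":{"type":"number"}},"required":["series"]}

```bash
mkdir -p pics; ls; cat > h.py <<'E'
import numpy as np,cv2
from rig import r,imaging
def grab(n,save=None):
    f=imaging.grab_frame(n)
    if save: cv2.imwrite('pics/'+save+'.png',f['frame'][:,:,::-1])
    np.savez('last_%s.npz'%n,**f)
    return f
def cloud(f):
    d=f['depth'].astype(float);K=np.array(f['intrinsics']);v,u=np.indices(d.shape)
    p=np.stack([(u-K[0,2])/K[0,0]*d,(v-K[1,2])/K[1,1]*d,d],-1)
    w=p@np.array(f['rotation']).T+np.array(f['origin']); w[d==0]=np.nan
    return w
E
python3 - <<'E'
from h import *
print(r.sense())
for n in('scene','top'):
    f=grab(n,n+'0'); print(n,f['origin'],f['rotation'],f['intrinsics'])
E
```

```text
pics
{'clock': 0.0, 'qpos': array([-1.13938501e+00,  3.53671020e-01,  1.63416368e+00,  1.35635701e-05,
        1.15517258e+00, -2.39764227e-03]), 'qvel': array([-0.00027137, -0.00012314, -0.00101518, -0.0009724 , -0.00100793,
        0.00064429]), 'joint_efforts': array([-1.71403644e-03, -6.05250049e+01, -3.42076313e+01,  6.12093868e-05,
        9.20864695e-03,  4.82537087e-05]), 'eef_pos': array([ 262.49185308, -566.62681137,  202.23477303]), 'tcp_rot': array([-1.57221092e+00,  1.57928041e-05, -2.70778919e+00]), 'contact_force': array([-0.02297337, -0.42556649, -1.39293755]), 'wrist_torque': array([0.04036061, 0.08873935, 0.06072794]), 'opening': 0.994574177438843}
scene [1080.51100935  833.6375731   955.91235523] [-2.31655701  0.01954178  2.5524679 ] [[592.09406964   0.         324.65401505]
 [  0.         592.09406964 247.31628534]
 [  0.           0.           1.        ]]
top [ 479.6910528    32.58109462 1109.14028607] [-3.04906102e+00  1.38822172e-03 -1.58080684e+00] [[472.20096157   0.         323.24266689]
 [  0.         472.20096157 239.00471256]
 [  0.           0.           1.        ]]
```

```bash
python3 - <<'E'
s=open('h.py').read().replace("np.array(f['rotation']).T","RPY(f['rotation']).T").replace("def grab","from scipy.spatial.transform import Rotation as Ro\ndef RPY(a): return Ro.from_euler('xyz',a).as_matrix()\ndef grab",1)
open('h.py','w').write(s)
E
```

```text
(no output)
```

View pics/scene0.png

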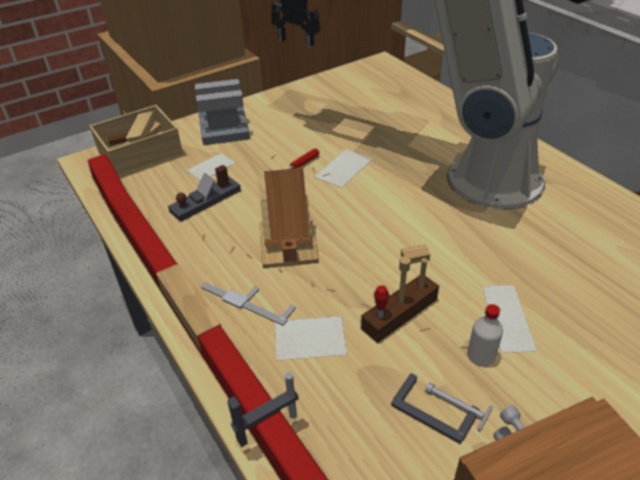

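View pics/top0.png

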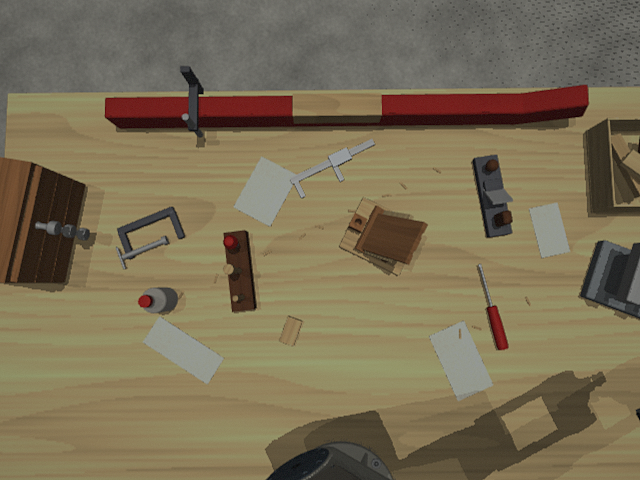

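```bash
python3 - <<'E'
from h import *
for n in('scene','top'):
    f=np.load('last_%s.npz'%n); f=dict(f); w=cloud(f)
    np.save('w_%s.npy'%n,w)
    im=f['frame'][:,:,::-1]
    c=(slice(150,290),slice(240,450)) if n=='scene' else (slice(180,320),slice(210,440))
    cv2.imwrite('pics/z_%s.png'%n,cv2.resize(np.ascontiguousarray(im[c]),None,fx=3.4,fy=3.4,interpolation=cv2.INTER_CUBIC))
w=np.load('w_scene.npy')
for p in [(290,200),(290,185),(290,225),(270,200),(305,200),(288,244),(290,255),(300,300),(381,294),(414,252),(403,262),(423,266),(400,305)]:
    print(p,w[p[1],p[0]].round(1))
w=np.load('w_top.npy')
print('top')
for p in [(390,235),(410,240),(370,235),(240,270),(231,241),(229,269),(236,298),(300,350),(357,221)]:
    print(p,w[p[1],p[0]].round(1))
E
```

```text
(290, 200) [ 568.3 -104.4  121.1]
(290, 185) [ 556.4 -120.8  148.4]
(290, 225) [583.  -86.4  66. ]
(270, 200) [ 605.8 -130.6  121.3]
(305, 200) [537.5 -89.5 116.8]
(288, 244) [612.  -49.4  49.4]
(290, 255) [619.8 -29.5  34.5]
(300, 300) [659.2  73.2   1.3]
(381, 294) [574.7 241.8 118. ]
(414, 252) [377.6 116.7  26.2]
(403, 262) [515.6 230.8 161.9]
(423, 266) [453.9 224.6 111.3]
(400, 305) [517.6 236.6  45.1]
top
(390, 235) [ 579.9 -109.5  106.3]
(410, 240) [ 563.7 -141.3  163.6]
(370, 235) [585.9 -72.3  50.9]
(240, 270) [510.  218.9  57.4]
(231, 241) [569.2 227.  120.7]
(229, 269) [509.2 222.7 160.7]
(236, 298) [450.1 215.8 119.7]
(300, 350) [326.2  89.2   2.6]
(357, 221) [622.2 -45.9  18.7]
```

View pics/z_scene.png

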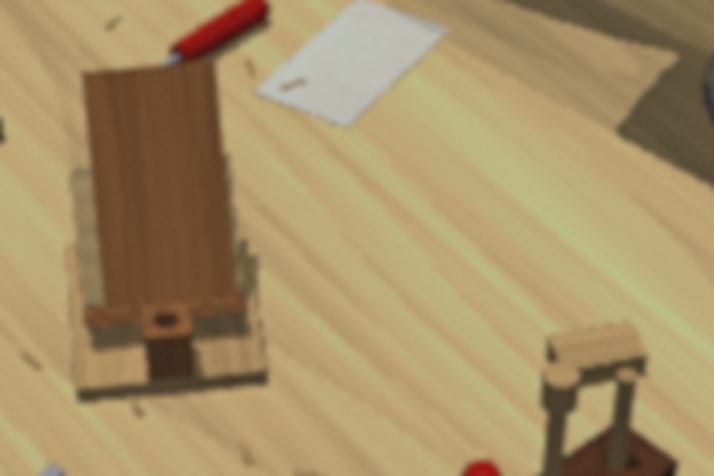

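View pics/z_top.png

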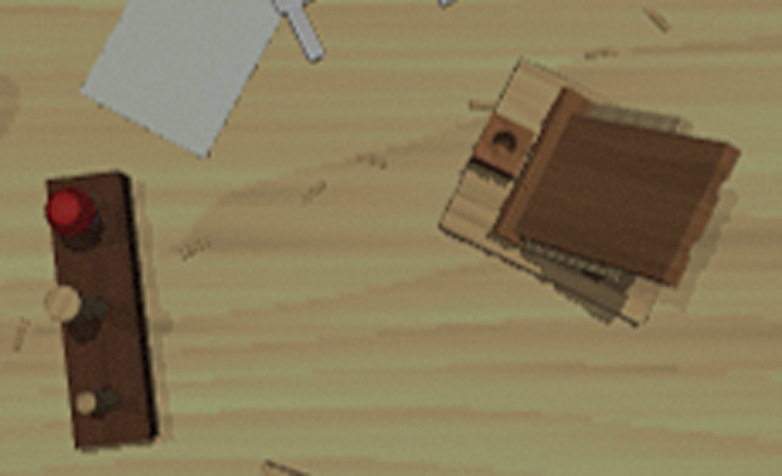

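```bash
cat > plate.py <<'E'
from h import *
def fit(n,win,lo=45):
    f=dict(np.load('last_%s.npz'%n)); w=cloud(f); 
    hsv=cv2.cvtColor(f['frame'],cv2.COLOR_RGB2HSV)
    return f,w,hsv
if __name__=='__main__':
  for n in('scene','top'):
    f,w,hsv=fit(n,None)
    x,y,z=w[...,0],w[...,1],w[...,2]
    m=(x>490)&(x<670)&(y>-200)&(y<-50)&(z>55)
    P=w[m]
    # ransac plane
    rng=np.random.default_rng(0);best=None
    for i in range(500):
        a,b,c=P[rng.choice(len(P),3,False)]
        nn=np.cross(b-a,c-a);l=np.linalg.norm(nn)
        if l<100: continue
        nn/=l; k=np.abs((P-a)@nn)<3
        if best is None or k.sum()>best.sum(): best=k
    Q=P[best];c=Q.mean(0);nn=np.linalg.svd(Q-c)[2][2]; nn*=np.sign(nn[2])
    k=np.abs((P-c)@nn)<4;Q=P[k];c=Q.mean(0);nn=np.linalg.svd(Q-c)[2][2]; nn*=np.sign(nn[2])
    print(n,len(P),len(Q),c.round(1),nn.round(4),'slope',np.degrees(np.arccos(nn[2])).round(1),'az',np.degrees(np.arctan2(nn[1],nn[0])).round(1))
    # in-plane
    az=np.arctan2(nn[1],nn[0]); 
    ey=np.array([-np.sin(az),np.cos(az),0]); ex=np.cross(ey,nn)
    u=(Q-c)@ex;v=(Q-c)@ey
    pts=np.stack([u,v],1).astype(np.float32)
    r_=cv2.minAreaRect(pts); print('rect',r_); 
    ctr=c+ex*r_[0][0]+ey*r_[0][1]; print('ctr face',ctr.round(1),'plate centre',(ctr-6*nn).round(1),'ex',ex.round(3),'ey',ey.round(3))
    print('percentiles u',np.percentile(u,[0.5,2,98,99.5]).round(1),'v',np.percentile(v,[.5,2,98,99.5]).round(1))
E
python3 plate.py
```

```text
scene 2770 2105 [ 574.3 -111.7  117.8] [0.3787 0.7584 0.5305] slope 58.0 az 63.5
rect ((2.5008697509765625, -0.24431991577148438), (89.91600036621094, 147.09791564941406), 89.84715270996094)
ctr face [ 575.1 -110.7  115.7] plate centre [ 572.8 -115.2  112.5] ex [ 0.237  0.475 -0.848] ey [-0.895  0.447  0.   ]
percentiles u [-70.6 -68.4  70.3  73.4] v [-44.7 -43.5  43.   44.3]
top 2188 1825 [ 573.  -116.7  122. ] [0.3813 0.7565 0.5314] slope 57.9 az 63.3
rect ((5.684913635253906, -0.5169029235839844), (146.63143920898438, 90.3183822631836), 0.14797531068325043)
ctr face [ 574.8 -114.2  117.2] plate centre [ 572.5 -118.7  114. ] ex [ 0.239  0.475 -0.847] ey [-0.893  0.45   0.   ]
percentiles u [-66.3 -64.9  75.3  77.8] v [-45.1 -43.7  43.3  44.4]
```

```bash
cat > wr.py <<'E'
from h import *
C=np.array([[0,0,-1],[-1,0,0],[0,1,0.]]) # columns: tool x,y,z in local: x=-ly,y=lz,z=-lx
az=np.radians(63.4);s=np.radians(58)
n=np.array([np.cos(az)*np.sin(s),np.sin(az)*np.sin(s),np.cos(s)]);ey=np.array([-np.sin(az),np.cos(az),0]);ex=np.cross(ey,n)
def wrist(q1,phi,sg):
    R=np.stack([-sg*ey,ex,sg*n],1)
    M=Ro.from_euler('ZY',[q1,phi]).as_matrix().T@R@C.T
    a,b,c=Ro.from_matrix(M).as_euler('ZYZ'); return a,b,c
if __name__=='__main__':
  q=r.sense()['qpos']
  print((Ro.from_euler('ZYZYZ',[0,0,0,0,0][:0]) if 0 else ''),Ro.from_matrix(Ro.from_euler('ZY',[q[0],q[1]+q[2]]).as_matrix()@Ro.from_euler('ZYZ',q[3:]).as_matrix()@C).as_euler('xyz'),r.sense()['tcp_rot'])
  for phi in(1.4,1.7,2.0):
    for sg in(1,-1): 
        print(phi,sg,np.round(wrist(-.45,phi,sg),2))
  for sg in (1,-1): print(sg,Ro.from_matrix(np.stack([-sg*ey,ex,sg*n],1)).as_euler('xyz'))
E
python3 wr.py
```

```text
[-1.57202895e+00  1.10054969e-05 -2.70777648e+00] [-1.57202895e+00  1.10054969e-05 -2.70777648e+00]
1.4 1 [ 0.56  1.71 -1.47]
1.4 -1 [0.56 1.71 1.67]
1.7 1 [ 0.56  1.45 -1.63]
1.7 -1 [0.56 1.45 1.51]
2.0 1 [ 0.6  1.2 -1.8]
2.0 -1 [0.6  1.2  1.34]
1 [-1.01229097  0.         -0.46425758]
-1 [-2.12930169e+00  2.22044605e-16  2.67733507e+00]
```

```bash
cat > plan.py <<'E'
from h import *
import json,sys
def plan(pos,R,tpos,tR,N,dec=(4,1)):
    rv=Ro.from_matrix(R.T@tR).as_rotvec(); out=[]
    p=pos.copy();Rc=R.copy()
    for i in range(N):
        # aim for ideal pose at (i+1)/N
        f=(i+1)/N; ip=pos+(tpos-pos)*f; iR=R@Ro.from_rotvec(rv*f).as_matrix()
        d=np.round(Rc.T@(ip-p)/1000,dec[0]); a=np.round(np.degrees(Ro.from_matrix(Rc.T@iR).as_rotvec()),dec[1])
        out.append([*d,*a]); p=p+Rc@d*1000; Rc=Rc@Ro.from_rotvec(np.radians(a)).as_matrix()
    return out,p,Rc
def cur():
    s=r.sense(); return s,s['eef_pos'].copy(),RPY(s['tcp_rot'])
def show(out):
    for k in range(0,len(out),8): print('['+','.join('['+','.join('%g'%(x+0) for x in o)+']' for o in out[k:k+8])+']')
from wr import n,ex,ey
FACE=np.array([576.4,-108.8,109.5]); PC=FACE-6*n
def RS(sg): return np.stack([-sg*ey,ex,sg*n],1)
GR=PC-50*ex; TG=GR+19*ex
E
python3 - <<'E'
from plan import *
s,p,R=cur()
print(TG,s['opening'])
o1,p1,R1=plan(p,R,np.array([330,-430,330.]),R@Ro.from_rotvec(Ro.from_matrix(R.T@RS(1)).as_rotvec()*.4).as_matrix(),12,(3,1))
o2,p2,R2=plan(p1,R1,TG-130*ex,RS(1),14,(3,1))
show(o1+o2);print(p1,p2)
E
```

```text
[ 566.76611139 -128.038431    132.6099754 ] 1.002410221208766
[[-0.01,-0.011,-0.008,0.6,-4.2,1.2],[-0.011,-0.01,-0.007,0.5,-4.1,1.2],[-0.011,-0.01,-0.006,0.6,-4.2,1.2],[-0.012,-0.011,-0.006,0.6,-4.1,1.1],[-0.012,-0.01,-0.004,0.6,-4.2,1.2],[-0.013,-0.009,-0.003,0.6,-4.1,1.2],[-0.014,-0.01,-0.002,0.5,-4.2,1.2],[-0.014,-0.009,-0.002,0.6,-4.1,1.2]]
[[-0.014,-0.009,0,0.6,-4.2,1.2],[-0.014,-0.008,0.001,0.6,-4.1,1.2],[-0.014,-0.009,0.003,0.5,-4.2,1.2],[-0.014,-0.008,0.003,0.6,-4.1,1.2],[-0.019,0.011,0.008,0.7,-5.3,1.5],[-0.018,0.012,0.009,0.8,-5.4,1.5],[-0.016,0.013,0.011,0.7,-5.3,1.6],[-0.015,0.013,0.012,0.7,-5.4,1.5]]
[[-0.014,0.014,0.014,0.8,-5.3,1.5],[-0.011,0.014,0.014,0.7,-5.3,1.5],[-0.011,0.015,0.015,0.8,-5.4,1.6],[-0.008,0.015,0.016,0.7,-5.3,1.5],[-0.006,0.016,0.016,0.7,-5.4,1.5],[-0.004,0.016,0.017,0.8,-5.3,1.5],[-0.003,0.016,0.017,0.7,-5.3,1.6],[0,0.017,0.017,0.7,-5.4,1.5]]
[[0.001,0.016,0.016,0.8,-5.3,1.5],[0.004,0.017,0.016,0.7,-5.3,1.5]]
[ 330.06219309 -430.02584339  330.22826317] [ 535.97788038 -189.4995366   243.00041691]
```

Request:
send_rows(
  series=[
    [-0.01,-0.011,-0.008,0.6,-4.2,1.2],
    [-0.011,-0.01,-0.007,0.5,-4.1,1.2],
    [-0.011,-0.01,-0.006,0.6,-4.2,1.2],
    [-0.012,-0.011,-0.006,0.6,-4.1,1.1],
    [-0.012,-0.01,-0.004,0.6,-4.2,1.2],
    [-0.013,-0.009,-0.003,0.6,-4.1,1.2],
    [-0.014,-0.01,-0.002,0.5,-4.2,1.2],
    [-0.014,-0.009,-0.002,0.6,-4.1,1.2],
  ],
  gripper=1,
  squeeze=40,
)

```text
clock: 0.9
eef_pos: [307.6, -474.7, 288.3]
tcp_rot: [-1.447, 0.134, -2.115]
contact_force: [0.4, 0.3, 0.7]
opening: 0.999
```

Request:
send_rows(
  series=[
    [-0.014,-0.009,0,0.6,-4.2,1.2],
    [-0.014,-0.008,0.001,0.6,-4.1,1.2],
    [-0.014,-0.009,0.003,0.5,-4.2,1.2],
    [-0.014,-0.008,0.003,0.6,-4.1,1.2],
    [-0.019,0.011,0.008,0.7,-5.3,1.5],
    [-0.018,0.012,0.009,0.8,-5.4,1.5],
    [-0.016,0.013,0.011,0.7,-5.3,1.6],
    [-0.015,0.013,0.012,0.7,-5.4,1.5],
  ],
)

```text
clock: 1.7
eef_pos: [388.8, -361.0, 305.4]
tcp_rot: [-1.241, 0.172, -1.418]
contact_force: [0.2, -0.3, 0.5]
opening: 0.999
```

```bash
python3 - <<'E'
from plan import *
s,p,R=cur(); print(s['clock'],p,s['qpos'],s['contact_force'])
o,p1,R1=plan(p,R,TG-130*ex,RS(1),11,(3,1)); show(o)
E
```

```text
1.7 [ 388.79872543 -360.9697375   305.39526063] [-1.0066044   0.11874873  1.76277181  0.38420945  1.30074399 -1.24244268] [ 0.23307822 -0.30460648  0.53976485]
[[-0.012,0.013,0.012,0.7,-4.8,1.4],[-0.011,0.012,0.013,0.6,-4.9,1.4],[-0.009,0.014,0.014,0.7,-4.8,1.3],[-0.008,0.013,0.014,0.7,-4.8,1.4],[-0.006,0.015,0.015,0.7,-4.9,1.4],[-0.005,0.014,0.015,0.6,-4.8,1.4],[-0.003,0.015,0.015,0.7,-4.8,1.4],[-0.002,0.014,0.016,0.7,-4.8,1.3]]
[[0,0.015,0.015,0.7,-4.9,1.4],[0.002,0.016,0.014,0.6,-4.8,1.4],[0.004,0.015,0.015,0.7,-4.8,1.4]]
```

Request:
send_rows(
  series=[
    [-0.014,0.014,0.014,0.8,-5.3,1.5],
    [-0.011,0.014,0.014,0.7,-5.3,1.5],
    [-0.011,0.015,0.015,0.8,-5.4,1.6],
    [-0.008,0.015,0.016,0.7,-5.3,1.5],
    [-0.006,0.016,0.016,0.7,-5.4,1.5],
    [-0.004,0.016,0.017,0.8,-5.3,1.5],
    [-0.003,0.016,0.017,0.7,-5.3,1.6],
    [0,0.017,0.017,0.7,-5.4,1.5],
  ],
)

```text
clock: 2.5
eef_pos: [507.4, -223.1, 255.0]
tcp_rot: [-1.043, 0.049, -0.647]
contact_force: [-0.1, -0.3, -0.6]
opening: 0.997
```

Request:
send_rows(
  series=[
    [0.001,0.016,0.016,0.8,-5.3,1.5],
    [0.004,0.017,0.016,0.7,-5.3,1.5],
    [0,0,0,0,0,0],
    [0,0,0,0,0,0],
  ],
)

```text
clock: 2.9
eef_pos: [535.9, -189.7, 242.9]
tcp_rot: [-1.014, 0.001, -0.466]
contact_force: [-0.5, -0.1, 0.5]
opening: 0.999
```

```bash
python3 - <<'E'
from plan import *
s,p,R=cur(); print(s['clock'],p,s['qpos'],s['contact_force'])
grab('scene','s1');grab('top','t1')
T=TG-60*ex
o,p1,R1=plan(p,R,T,RS(1),6,(4,1)); show(o)
E
```

```text
2.9 [ 535.85324628 -189.69006183  242.85010038] [-0.68640671  0.29653073  1.7528419   0.56878118  1.2789442  -2.01086295] [-0.51016604 -0.0996272   0.47596778]
[[0,0.0117,0,0,0,0],[0,0.0116,0.0001,0,0,0],[0,0.0117,0,0,-0.1,0],[0,0.0117,0,0.1,0,0],[0,0.0117,0,0,0,0],[0,0.0116,0,0,0,0]]
```

View pics/s1.png

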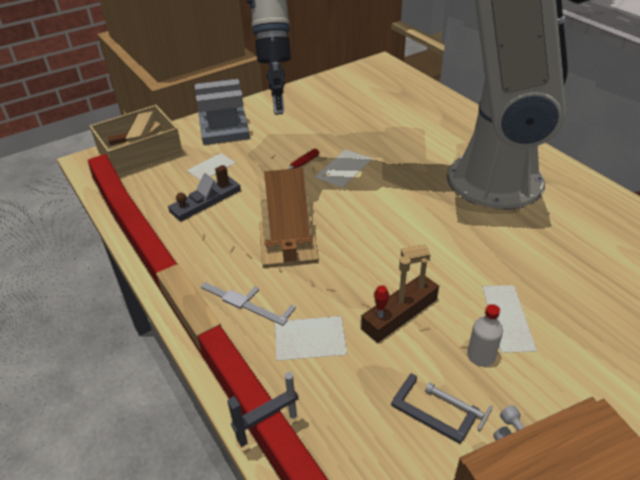

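Request:
send_rows(
  series=[
    [0,0.015,0,0,0,0],
    [0,0.015,0,0,0,0],
    [0,0.015,0,0,0,0],
    [0,0.015,0,0,0,0],
    [0,0.015,0,0,0,0],
    [0,0.015,0,0,0,0],
    [0,0.015,0,0,0,0],
    [0,0.015,0,0,0,0],
  ],
)

```text
clock: 3.8
eef_pos: [565.0, -132.5, 140.4]
tcp_rot: [-1.013, -0.001, -0.465]
contact_force: [0.3, 0.3, 0.2]
opening: 0.999
```

Request:
send_rows(
  series=[
    [0,0.01,0,0,0,0],
    [0,0,0,0,0,0],
    [0,0,0,0,0,0],
  ],
)

```text
clock: 4.1
eef_pos: [567.2, -128.4, 133.1]
tcp_rot: [-1.013, -0.001, -0.465]
contact_force: [-0.7, 0.4, 0.7]
opening: 1.002
```

```bash
python3 - <<'E'
from plan import *
s,p,R=cur(); print(s['clock'],p,TG,R.T@(TG-p),s['qpos'],s['contact_force'])
for q in('scene','top'):
    f=grab(q); c=(slice(130,270),slice(200,380)) if q=='scene' else (slice(170,300),slice(320,480))
    cv2.imwrite('pics/g2_%s.png'%q,cv2.resize(np.ascontiguousarray(f['frame'][c][:,:,::-1]),None,fx=4,fy=4,interpolation=cv2.INTER_CUBIC))
E
```

```text
4.1 [ 567.22824415 -128.42454291  133.06357473] [ 566.76611139 -128.038431    132.6099754 ] [-0.5866583   0.45736834 -0.12266902] [-0.56780718  0.41592053  1.86253474  0.65901112  1.03442881 -2.0686473 ] [-0.6544772   0.35324934  0.74203019]
```

View pics/g2_scene.png

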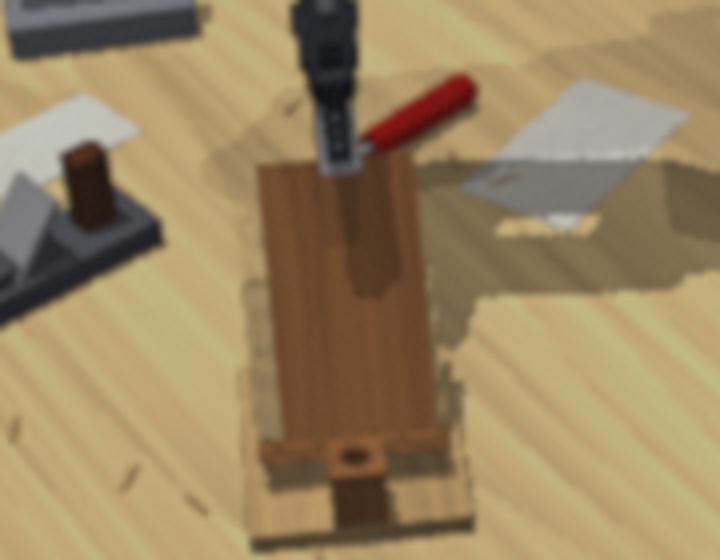

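View pics/g2_top.png

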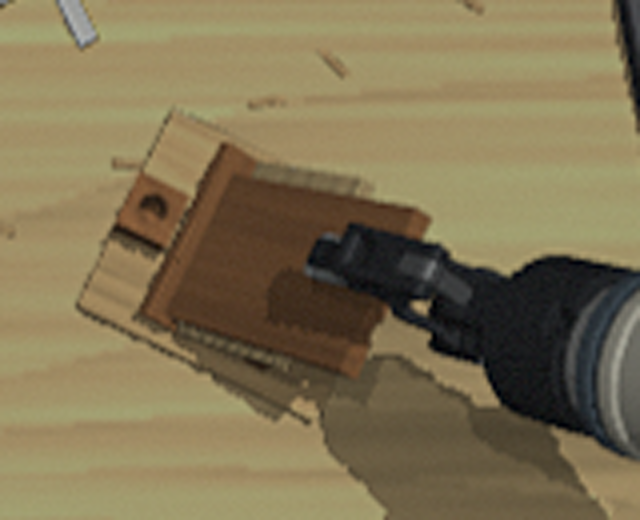

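Request:
send_rows(
  series=[
    [0,0,0,0,0,0],
    [0,0,0,0,0,0],
    [0,0,0,0,0,0],
    [0,0,0,0,0,0],
    [0,0,0,0,0,0],
    [0,0,0,0,0,0],
    [0,0,0,0,0,0],
    [0,0,0,0,0,0],
  ],
  gripper=0,
  squeeze=40,
)

```text
clock: 5.0
eef_pos: [567.3, -128.4, 133.3]
tcp_rot: [-1.013, -0.001, -0.465]
contact_force: [-0.2, -0.2, 2.8]
opening: 0.128
```

Request:
send_rows(
  series=[
    [0,0,0,0,0,0],
    [0,-0.002,0.001,0,0,0],
    [0,-0.006,0.003,0,0,0],
    [0,-0.012,0.006,0,0,0],
    [0,-0.015,0.008,0,0,0],
    [0,-0.015,0.008,0,0,0],
    [0,-0.015,0.008,0,0,0],
    [0,-0.015,0.006,0,0,0],
  ],
  gripper=0,
  squeeze=60,
)

```text
clock: 5.8
eef_pos: [563.4, -136.1, 224.2]
tcp_rot: [-1.013, -0.002, -0.465]
contact_force: [-1.7, 0.6, -1.9]
opening: 0.128
```

Request:
send_rows(
  series=[
    [0,-0.015,0,0,0,0],
    [0,-0.015,0,0,0,0],
    [0,-0.01,0,0,4,0],
    [0,0,0,0,8,0],
    [0,0,0,0,8,0],
    [0,0,0,0,8,0],
    [0,0,0,0,8,0],
    [0,0,0,0,8,0],
  ],
)

```text
clock: 6.6
eef_pos: [553.3, -155.4, 256.3]
tcp_rot: [-1.151, 0.378, -1.158]
contact_force: [-0.2, -0.1, -1.7]
opening: 0.128
```

```bash
python3 - <<'E'
from plan import *
s,p,R=cur(); print(s['clock'],p,s['qpos'],s['contact_force'],s['opening'])
grab('scene','s3')
E
```

```text
6.6 [ 553.33607346 -155.40632347  256.27920679] [-0.62070642  0.27185726  1.75472401  0.57998725  1.2654414  -1.17366821] [-0.21609218 -0.05809373 -1.6720651 ] 0.12838559710987188
```

View pics/s3.png

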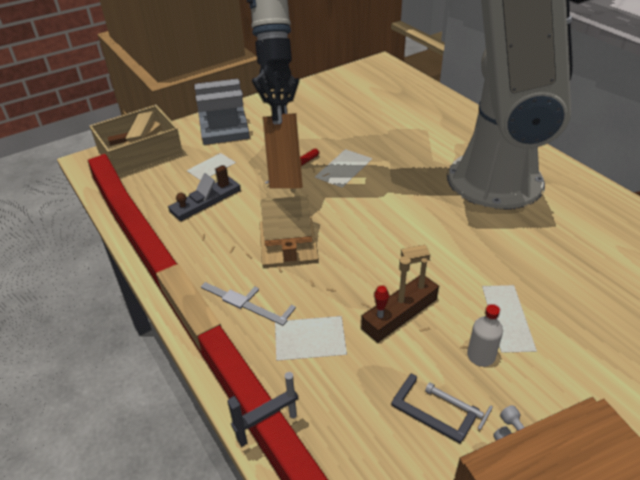

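Request:
send_rows(
  series=[
    [0,0,0,0,8,0],
    [0,0,0,0,8,0],
    [0,0,0,0,8,0],
    [0,0,0,0,8,0],
    [0,0,0,0,8,0],
    [0,0,0,0,8,0],
    [0,0,0,0,8,0],
    [0,0,0,0,8,0],
  ],
)

```text
clock: 7.45
eef_pos: [553.4, -155.3, 256.2]
tcp_rot: [-1.762, 0.527, -2.405]
contact_force: [0.0, -0.3, -2.0]
opening: 0.125
```

Request:
send_rows(
  series=[
    [0,0,0,0,8,0],
    [0,0,0,0,8,0],
    [0,0,0,0,8,0],
    [0,0,0,0,8,0],
    [0,0,0,0,8,0],
    [0,0,0,0,8,0],
    [0,0,0,0,8,0],
    [0,0,0,0,8,0],
  ],
)

```text
clock: 8.25
eef_pos: [553.4, -155.3, 256.2]
tcp_rot: [-2.124, 0.073, 2.792]
contact_force: [-0.4, 0.4, -1.6]
opening: 0.127
```

Request:
send_rows(
  series=[
    [0,0,0,0,8,0],
    [0,0,0,0,0,0],
    [0,0,0,0,0,0],
    [0,0,0,0,0,0],
  ],
)

```text
clock: 8.65
eef_pos: [553.6, -155.0, 256.1]
tcp_rot: [-2.128, 0.003, 2.68]
contact_force: [-0.1, -0.2, -0.4]
opening: 0.124
```

```bash
cat > pf.py <<'E'
from h import *
def planefit(P,tol=2.5,guess=None):
    rng=np.random.default_rng(0);best=None
    for i in range(600):
        a,b,c=P[rng.choice(len(P),3,False)]
        nn=np.cross(b-a,c-a);l=np.linalg.norm(nn)
        if l<100: continue
        nn/=l
        if guess is not None and abs(nn@guess)<.95: continue
        k=np.abs((P-a)@nn)<tol
        if best is None or k.sum()>best.sum(): best=k
    Q=P[best]
    for _ in range(3):
        c=Q.mean(0);nn=np.linalg.svd(Q-c,full_matrices=False)[2][2];nn*=np.sign(nn[2]);Q=P[np.abs((P-c)@nn)<tol+1]
    return Q,c,nn
E
python3 - <<'E'
from plan import *; from pf import planefit
s,p,R=cur(); print(s['clock'],p,s['qpos'],s['contact_force'],s['opening'],np.degrees(Ro.from_matrix(R.T@RS(-1)).as_rotvec()))
FOOT=PC+80*ex-6*n; print('foot guess',FOOT)
F=np.stack([ex,ey,n],1)
for nm in('scene','top'):
    f=grab(nm,nm+'4'); w=cloud(f).reshape(-1,3); w=w[~np.isnan(w).any(1)]
    L=(w-FOOT)@F
    k=(np.abs(L[:,1])<70)&(L[:,0]>-110)&(L[:,0]<-8)&(np.abs(L[:,2])<12); print(nm,k.sum())
    Q,c,nn=planefit(w[k],2.5,n); q=(Q-FOOT)@F; print(' panel n',(F.T@nn).round(3),'z',np.median(q[:,2]),'x',np.percentile(q[:,0],[1,99]).round(1),'y',np.percentile(q[:,1],[0.5,2,98,99.5]).round(1))
    # plate
    gp=p-19*R[:,1]; pc=gp+50*R[:,1]; Fp=R
    L=(w-pc)@R   # tool x across, y along, z normal
    k=(np.abs(L[:,0])<60)&(L[:,1]>0)&(L[:,1]<100)&(np.abs(L[:,2])<14); print(' plate pts',k.sum())
    if k.sum()>100:
        Q,c,nn=planefit(w[k],2.5,n); q=(Q-pc)@R; print(' plate n in tool',(R.T@nn).round(3),'z',np.median(q[:,2]),'x',np.percentile(q[:,0],[0.5,2,98,99.5]).round(1),'y',np.percentile(q[:,1],[98,99.5]).round(1))
E
```

```text
8.65 [ 553.62938201 -155.02068529  256.09311008] [-0.61992437  0.27199095  1.75502883  0.58037818  1.2645569   1.19008892] [-0.07127221 -0.22243538 -0.38396099] 0.12404221736178525 [-0.06161578  0.2016239  -0.07979346]
foot guess [590.82543841 -79.99306515  35.29712114]
scene 1780
 panel n [ 0.001 -0.008  1.   ] z 1.158576903182733 x [-94.2  -8.8] y [-58.8 -57.2  48.   49.7]
 plate pts 1497
 plate n in tool [ 0.002  0.008 -1.   ] z -5.270153943792942 x [-40.2 -38.8  47.4  48.8] y [79.1 80.5]
top 634
 panel n [ 0.001 -0.004  1.   ] z -0.5478014321561603 x [-94.3  -8.9] y [-60.3 -58.9  48.6  49. ]
 plate pts 1216
 plate n in tool [-0.003  0.011 -1.   ] z -3.834224842426925 x [-41.5 -40.   47.   48.1] y [80.2 82. ]
```

View pics/scene4.png

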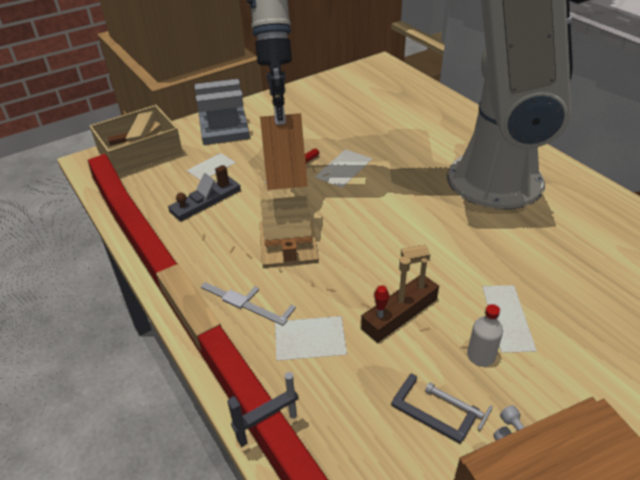

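```bash
cat >> plan.py <<'E'
FOOT=PC+80*ex-6*n
F=np.stack([ex,ey,n],1)
def loc(p): return (p-FOOT)@F
def glob(l): return FOOT+F@np.array(l)
E
python3 - <<'E'
from plan import *
s,p,R=cur(); print(loc(p), glob([-119.5,-8.7,13]))
o,p1,_=plan(p,R,glob([-200,-8.7,13]),RS(-1),4,(4,1));show(o);print(loc(p1))
o,p1,_=plan(p1,RS(-1),glob([-117,-8.7,13]),RS(-1),8,(4,1));show(o);print(loc(p1))
E
```

```text
[-231.50639846   -0.30042578   46.0908996 ] [ 575.18645453 -130.6534857   143.52781906]
[[-0.0021,0.0079,0.0083,0,0,0],[-0.002,0.0079,0.0082,0,0.1,0],[-0.0021,0.0079,0.0083,0,0,-0.1],[-0.0021,0.0078,0.0083,-0.1,0,0]]
[-200.04894048   -8.66640359   12.96695465]
[[0,0.0104,0,0,0,0],[0,0.0104,0,0,0,0],[0,0.0103,0,0,0,0],[0,0.0104,0,0,0,0],[0,0.0104,0,0,0,0],[0,0.0104,0,0,0,0],[0,0.0104,0,0,0,0],[0,0.0103,0,0,0,0]]
[-117.04894048   -8.66640359   12.96695465]
```

Request:
send_rows(
  series=[
    [-0.0021,0.0079,0.0083,0,0.1,0],
    [-0.0021,0.0079,0.0083,0,0.1,0],
    [-0.0021,0.0079,0.0083,0,0,0],
    [-0.0021,0.0078,0.0083,0,0,0],
    [0,0.01,0,0,0,0],
    [0,0.01,0,0,0,0],
    [0,0.01,0,0,0,0],
    [0,0.01,0,0,0,0],
  ],
)

```text
clock: 9.55
eef_pos: [565.8, -149.3, 177.2]
tcp_rot: [-2.128, -0.001, 2.674]
contact_force: [0.3, 0.0, -1.5]
opening: 0.125
```

Request:
send_rows(
  series=[
    [0,0.01,0,0,0,0],
    [0,0.01,0,0,0,0],
    [0,0.01,0,0,0,0],
    [0,0.007,0,0,0,0],
    [0,0.004,0,0,0,0],
    [0,0,0,0,0,0],
    [0,0,0,0,0,0],
  ],
)

```text
clock: 10.25
eef_pos: [575.5, -130.7, 143.2]
tcp_rot: [-2.128, -0.001, 2.673]
contact_force: [-0.1, 0.5, -1.3]
opening: 0.125
```

```bash
cat > chk.py <<'E'
from plan import *; from pf import planefit
def chk(tag,hold=True):
    s,p,R=cur(); print(s['clock'],'loc',loc(p).round(2),s['contact_force'].round(1),s['wrist_torque'].round(2),s['opening'].round(3))
    for nm in('scene','top'):
        f=grab(nm,nm+tag); w=cloud(f).reshape(-1,3); w=w[~np.isnan(w).any(1)]
        L=(w-FOOT)@F
        k=(np.abs(L[:,1])<70)&(L[:,0]>-175)&(L[:,0]<5)&(L[:,2]>7)&(L[:,2]<30)
        if k.sum()<200: print(nm,'few',k.sum()); continue
        Q,c,nn=planefit(w[k],2,n); q=(Q-FOOT)@F
        print(nm,k.sum(),' plate n',(F.T@nn).round(3),'z',np.median(q[:,2]).round(1),'x',np.percentile(q[:,0],[.3,2,98,99.7]).round(1),'y',np.percentile(q[:,1],[0.5,2,98,99.5]).round(1))
if __name__=='__main__': chk(sys.argv[1])
E
python3 chk.py 5
```

```text
Traceback (most recent call last):
  File "chk.py", line 11, in <module>
    if __name__=='__main__': chk(sys.argv[1])
                             ~~~^^^^^^^^^^^^^
  File "chk.py", line 3, in chk
    s,p,R=cur(); print(s['clock'],'loc',loc(p).round(2),s['contact_force'].round(1),s['wrist_torque'].round(2),s['opening'].round(3))
                                                                                                               ^^^^^^^^^^^^^^^^^^
AttributeError: 'float' object has no attribute 'round'
```

```bash
sed -i "s/s\['opening'\].round(3)/s['opening']/" chk.py; python3 chk.py 5
```

```text
10.25 loc [-119.16   -8.99   12.85] [-0.1  0.5 -1.3] [-0.37  0.13  0.01] 0.1252360949001842
scene 2877  plate n [-0.003 -0.009  1.   ] z 18.3 x [-167.1 -163.9   -1.3    4.5] y [-49.2 -48.2  38.7  40.1]
top 2236  plate n [ 0.007 -0.005  1.   ] z 16.7 x [-168.3 -165.8    1.     2.8] y [-51.1 -49.9  38.5  40.4]
```

View pics/scene5.png

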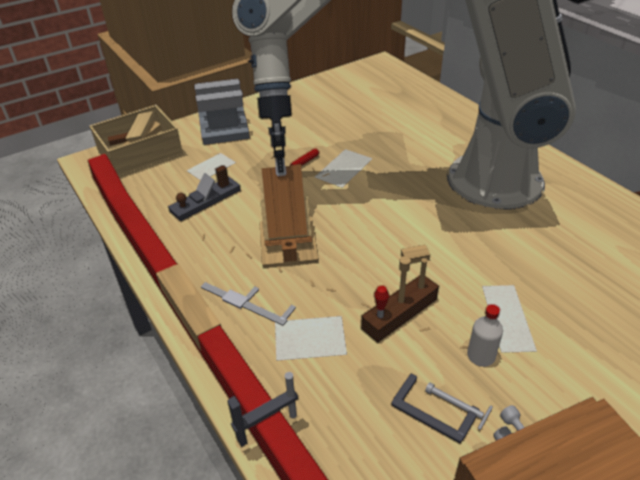

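Request:
send_rows(
  series=[
    [0,0.002,0.0015,0,0,0],
    [0,0.002,0.0015,0,0,0],
    [0,0.0015,0.0015,0,0,0],
    [0,0,0,0,0,0],
    [0,0,0,0,0,0],
  ],
)

```text
clock: 10.85
eef_pos: [574.9, -131.4, 135.9]
tcp_rot: [-2.128, -0.001, 2.673]
contact_force: [0.7, 0.1, -1.4]
opening: 0.126
```

Request:
send_rows(
  series=[
    [0,0.0008,0,0,0,0],
    [0,0.0007,0,0,0,0],
    [0,0,0,0,0,0],
  ],
)

```text
clock: 11.15
eef_pos: [575.2, -130.6, 134.6]
tcp_rot: [-2.128, -0.001, 2.673]
contact_force: [0.3, -0.6, -2.1]
opening: 0.122
```

```bash
python3 chk.py 6
```

```text
11.15 loc [-111.91   -8.73    8.35] [ 0.3 -0.6 -2.1] [-0.41  0.16  0.01] 0.12199641877196836
scene 2866  plate n [ 0.002 -0.004  1.   ] z 13.8 x [-160.1 -156.    -2.1    0.3] y [-49.1 -47.7  38.9  40.4]
top 2168  plate n [ 0.006 -0.005  1.   ] z 12.2 x [-161.1 -159.2    1.     3.5] y [-52.  -49.8  38.8  41.5]
```

Nearly there; nudge on to contact.

Request:
send_rows(
  series=[
    [0,0.0005,0.0003,0,0,0],
    [0,0.0005,0.0002,0,0,0],
    [0,0,0,0,0,0],
  ],
)

```text
clock: 11.55
eef_pos: [575.4, -131.0, 134.3]
tcp_rot: [-2.128, -0.0, 2.673]
contact_force: [-4.7, -2.9, 6.9]
opening: 0.118
```

Request:
send_rows(
  series=[
    [0,0.0005,0.0002,0,0,0],
    [0,0.0005,0,0,0,0],
    [0,0,0,0,0,0],
  ],
)

```text
clock: 11.85
eef_pos: [575.6, -131.1, 134.3]
tcp_rot: [-2.128, 0.001, 2.674]
contact_force: [-9.3, -5.4, 15.7]
opening: 0.123
```

Request:
send_rows(
  series=[
    [0,-0.0008,0.0003,0,0,0],
    [0,0,0.0003,0,0,0],
    [0,0,0,0,0,0],
  ],
)

```text
clock: 12.15
eef_pos: [575.3, -131.6, 133.9]
tcp_rot: [-2.129, 0.0, 2.673]
contact_force: [-5.5, -4.0, 9.3]
opening: 0.124
```

```bash
python3 chk.py 7
```

```text
12.15 loc [-111.73   -9.22    7.25] [-5.5 -4.   9.3] [0.01 0.47 0.21] 0.12362199280111652
scene 2820  plate n [ 0.008 -0.007  1.   ] z 13.0 x [-164.8 -157.    -2.8    0.2] y [-49.5 -48.1  38.4  39.9]
top 2138  plate n [ 0.002 -0.002  1.   ] z 11.4 x [-160.8 -158.6    0.8    2.8] y [-51.8 -49.9  38.4  43.5]
```

Request:
send_rows(
  series=[
    [0,0,0,0,0,0],
    [0,0,0,0,0,0],
    [0,0,0,0,0,0],
    [0,0,0,0,0,0],
  ],
  gripper=0.4,
  squeeze=20,
)

```text
clock: 12.65
eef_pos: [575.0, -131.0, 132.8]
tcp_rot: [-2.128, -0.001, 2.673]
contact_force: [-0.1, 0.3, -0.8]
opening: 0.399
```

```bash
python3 chk.py 8
```

```text
12.65 loc [-110.59   -8.71    7.03] [-0.1  0.3 -0.8] [-0.22  0.1   0.03] 0.39877506776832217
scene 2671  plate n [-0.008 -0.013  1.   ] z 12.5 x [-159.6 -156.1   -2.5    0.2] y [-49.5 -47.7  38.7  40. ]
top 2005  plate n [-0.005 -0.002  1.   ] z 11.1 x [-161.  -159.3    1.     3.4] y [-51.2 -49.8  38.6  41.2]
```

Request:
send_rows(
  series=[
    [0,-0.003,0,0,0,0],
    [0,-0.008,0,0,0,0],
    [0,-0.014,0,0,0,0],
    [0,-0.02,0,0,0,0],
    [0,-0.02,0,0,0,0],
    [0,-0.02,0,0,0,0],
    [0,-0.025,0,0,0,0],
    [0,-0.025,0,0,0,0],
  ],
  gripper=0.4,
)

```text
clock: 13.55
eef_pos: [542.3, -195.9, 249.4]
tcp_rot: [-2.128, -0.0, 2.673]
contact_force: [0.6, -0.9, 0.1]
opening: 0.401
```

```bash
python3 chk.py 9; python3 - <<'E'
import cv2,numpy as np
for q,c in(('scene',(slice(150,290),slice(240,450))),('top',(slice(180,320),slice(210,440)))):
    im=cv2.imread('pics/%s9.png'%q); cv2.imwrite('pics/z9_%s.png'%q,cv2.resize(np.ascontiguousarray(im[c]),None,fx=3.4,fy=3.4,interpolation=cv2.INTER_CUBIC))
E
```

```text
13.55 loc [-248.03   -8.55    7.17] [ 0.6 -0.9  0.1] [-0.21  0.11 -0.  ] 0.4006046812906496
scene 2763  plate n [ 0.001 -0.011  1.   ] z 12.9 x [-159.8 -157.2   -2.6    0. ] y [-49.4 -48.1  38.8  40. ]
top 2199  plate n [-0.003 -0.004  1.   ] z 11.1 x [-161.3 -159.9    0.9    3. ] y [-51.4 -49.7  38.   39.1]
```

View pics/z9_scene.png

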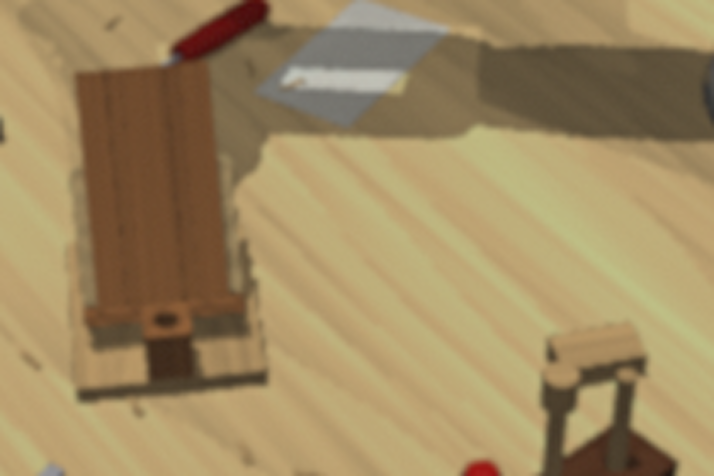

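View pics/z9_top.png

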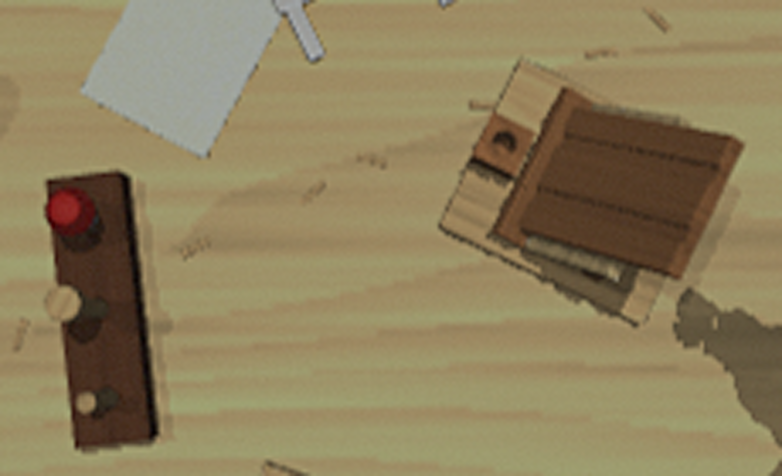

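```bash
cat > meas.py <<'E'
from plan import *
def ray(f,u,v,z):
    K=f['intrinsics'];d=RPY(f['rotation'])@np.array([(u-K[0,2])/K[0,0],(v-K[1,2])/K[1,1],1]);o=np.array(f['origin']);return o+d*(z-o[2])/d[2]
def blob(f,near,z,rad,zr):
    w=cloud(f);m=(np.hypot(w[...,0]-near[0],w[...,1]-near[1])<rad)&(w[...,2]>zr[0])&(w[...,2]<zr[1])
    c,s_,st,ce=cv2.connectedComponentsWithStats(m.astype(np.uint8)); i=1+np.argmax(s_[1:,4]) if c>1 else 0
    vv,uu=np.where(s_==i) if False else np.where(st*0==0) if False else (None,None)
    return m
def centroid(m):
    n_,lab,st,ce=cv2.connectedComponentsWithStats(m.astype(np.uint8)); i=1+np.argmax(st[1:,4]); return ce[i],st[i]
if __name__=='__main__':
  for nm,hole in(('scene',(288.8,244.1)),('top',(358.5,221.8))):
    f=dict(np.load('last_%s.npz'%nm))
    print(nm,'socket',ray(f,*hole,55).round(1))
    g=cv2.cvtColor(f['frame'],cv2.COLOR_RGB2GRAY).astype(int)
    u,v=map(int,hole); print(g[v-8:v+9,u-9:u+10])
    m=blob(f,(512,226),0,30,(153,170)); ce,st=centroid(m); print('keeper px',ce,st,ray(f,*ce,160).round(1), cloud(f)[m].mean(0).round(1))
E
python3 meas.py
```

```text
scene socket [613.6 -42.6  55. ]
[[ 82  83  84  85  87  84  83  84  87  85  85  85  84  82  80  76  79  82
   82]
 [ 81  81  83  85  85  83  83  86  86  86  85  83  86  84  78  75  81  84
   85]
 [ 80  81  81  86  86  85  85  87  87  87  88  88  89  90  85  83  86  90
   89]
 [ 82  81  84  86  90  90  90  92  92  90  91  95  97 100  98  96  92  90
   90]
 [ 82  84  87  93  97  97  95  92  90  91  95  98 101 101 102  98  92  87
   83]
 [ 81  82  88  95  98  97  93  87  83  82  85  89  94  99 101  99  91  82
   79]
 [ 80  80  88  95  97  93  83  71  64  65  66  69  77  90  98  98  91  82
   75]
 [ 82  84  89  95  94  88  72  55  48  49  49  52  61  81  93  99  94  81
   72]
 [ 82  83  87  92  93  86  69  52  45  46  48  50  61  81  94 103  99  85
   74]
 [ 81  82  85  91  93  90  80  68  59  55  57  63  74  88  99 104 102  89
   77]
 [ 79  79  85  90  95  98  96  89  81  77  78  81  91  99 104 105 100  87
   78]
 [ 78  79  83  90  96 100 102  98  96  94  92  92  95  98  98  96  90  81
   76]
 [ 78  80  81  86  92  93  93  91  89  90  87  83  80  81  78  75  71  72
   76]
 [ 81  80  79 
[... 1219 characters left out ...]
0  50  83  88  89  91  86
   57]
 [ 77  92  99  96  87  83  80  89  94  77  53  41  51  85  86  90  92  59
   59]
 [ 85  95 101 100  93  90  77  83  99  95  74  59  76  89  84  86  89  68
   62]
 [ 75  91 101 102  99  91  84  82  92  93  88  86  94  88  87  89  61  72
   63]
 [ 36  64  75  91 104  97  91  91  90  90  90  99  97  90  96 113  67  61
   74]
 [ 26  23  33  57  84  93  99  92  91  93  92  94  96  95 100  95  69  63
   90]
 [ 62  50  33  22  32  61  79  83  95  96  94  92  94 104 107  48  59  75
   87]
 [ 75  70  61  47  34  23  31  56  74  85  99  93  93 103  90  54  68  87
   81]]
keeper px [228.39784946 269.38709677] [223 264  12  11  93] [508.5 224.  160. ] [508.5 224.2 159. ]
```

```bash
python3 - <<'E'
from plan import *
s,p,R=cur()
D=lambda yaw: RPY([-np.pi/2,0,yaw])
R1=R@Ro.from_rotvec(Ro.from_matrix(R.T@D(-3.05)).as_rotvec()*.5).as_matrix()
o1,p1,q1=plan(p,R,np.array([530,10,300.]),R1,8,(3,1))
o2,p2,q2=plan(p1,q1,np.array([510,227,220.]),D(-3.05),8,(3,1))
show(o1+o2);print(p2,Ro.from_matrix(q2).as_euler('xyz'))
E
```

```text
[[0.013,0.007,-0.022,1.9,-2,-0.6],[0.013,0.006,-0.023,2,-1.9,-0.6],[0.011,0.005,-0.024,1.9,-2,-0.5],[0.011,0.004,-0.024,1.9,-1.9,-0.6],[0.01,0.004,-0.024,2,-2,-0.6],[0.009,0.003,-0.025,1.9,-1.9,-0.6],[0.008,0.003,-0.026,1.9,-2,-0.5],[0.007,0.001,-0.025,2,-1.9,-0.6]]
[[0.008,0.017,-0.023,1.9,-2,-0.6],[0.007,0.015,-0.023,2,-1.9,-0.6],[0.006,0.015,-0.024,1.9,-2,-0.5],[0.005,0.015,-0.025,1.9,-1.9,-0.6],[0.004,0.013,-0.025,1.9,-2,-0.6],[0.003,0.013,-0.026,2,-1.9,-0.6],[0.002,0.012,-0.027,1.9,-2,-0.5],[0.001,0.011,-0.027,1.9,-2,-0.6]]
[510.38739618 227.48060387 219.75625   ] [-1.57128199e+00  2.32933060e-04 -3.04925287e+00]
```

Request:
send_rows(
  series=[
    [0.013,0.007,-0.022,1.9,-2,-0.6],
    [0.013,0.006,-0.023,2,-1.9,-0.6],
    [0.011,0.005,-0.024,1.9,-2,-0.5],
    [0.011,0.004,-0.024,1.9,-1.9,-0.6],
    [0.01,0.004,-0.024,2,-2,-0.6],
    [0.009,0.003,-0.025,1.9,-1.9,-0.6],
    [0.008,0.003,-0.026,1.9,-2,-0.5],
    [0.007,0.001,-0.025,2,-1.9,-0.6],
  ],
  gripper=0.8,
)

```text
clock: 14.45
eef_pos: [528.4, 13.4, 297.5]
tcp_rot: [-1.849, 0.037, 2.955]
contact_force: [0.2, 0.1, -0.2]
opening: 0.801
```

Request:
send_rows(
  series=[
    [0.008,0.017,-0.023,1.9,-2,-0.6],
    [0.007,0.015,-0.023,2,-1.9,-0.6],
    [0.006,0.015,-0.024,1.9,-2,-0.5],
    [0.005,0.015,-0.025,1.9,-1.9,-0.6],
    [0.004,0.013,-0.025,1.9,-2,-0.6],
    [0.003,0.013,-0.026,2,-1.9,-0.6],
    [0.002,0.012,-0.027,1.9,-2,-0.5],
    [0.001,0.011,-0.027,1.9,-2,-0.6],
  ],
)

```text
clock: 15.25
eef_pos: [508.1, 231.4, 217.3]
tcp_rot: [-1.574, -0.004, -3.046]
contact_force: [-0.0, -0.1, -0.2]
opening: 0.801
```

Request:
send_rows(
  series=[
    [0,0,0,0,0,0],
    [0,0,0,0,0,0],
  ],
)

```text
clock: 15.45
eef_pos: [508.0, 230.7, 217.2]
tcp_rot: [-1.575, -0.005, -3.046]
contact_force: [0.3, -0.3, -0.5]
opening: 0.799
```

```bash
python3 - <<'E'
from plan import *
s,p,R=cur();print(s['clock'],p,s['tcp_rot'],s['qpos'],s['contact_force'])
for q,c in(('scene',(slice(150,350),slice(300,500))),('top',(slice(180,320),slice(150,350)))):
    f=grab(q,q+'10'); im=f['frame'][:,:,::-1]; cv2.imwrite('pics/z10_%s.png'%q,cv2.resize(np.ascontiguousarray(im[c]),None,fx=3,fy=3,interpolation=cv2.INTER_CUBIC))
E
```

```text
15.45 [507.96965896 230.73972179 217.22038078] [-1.57529559 -0.00511947 -3.0457505 ] [0.41976522 0.23721065 1.76063745 0.00646634 1.14717356 1.8920627 ] [ 0.28125143 -0.32059472 -0.4885894 ]
```

View pics/z10_scene.png

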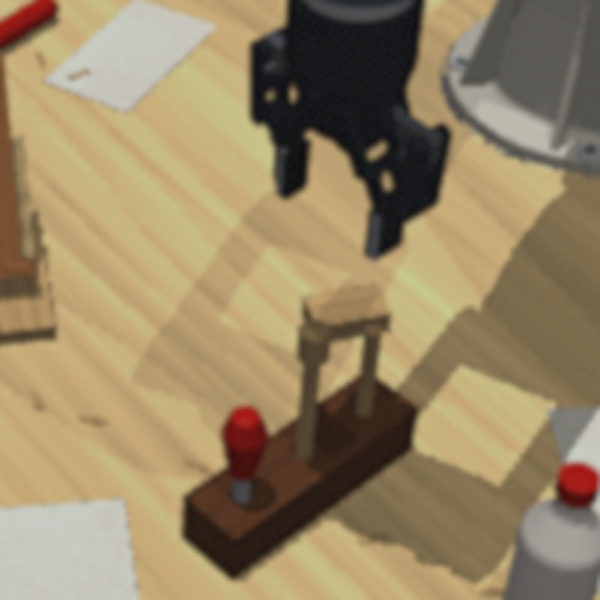

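View pics/z10_top.png

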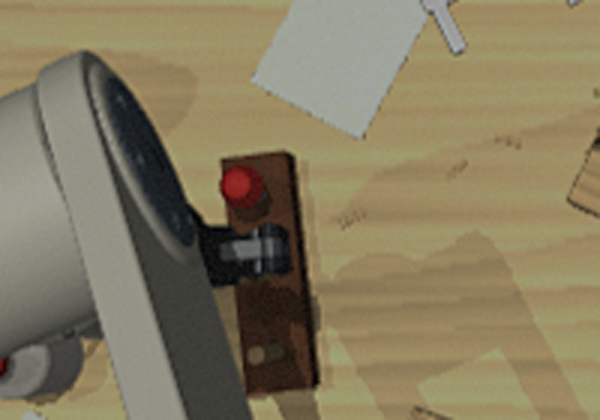

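Request:
send_rows(
  series=[
    [-0.0016,0.01,0.0039,0.25,0,0.3],
    [0,0.015,0,0,0,0],
    [0,0.015,0,0,0,0],
    [0,0.015,0,0,0,0],
    [0,0.015,0,0,0,0],
    [0,0.01,0,0,0,0],
    [0,0.008,0,0,0,0],
    [0,0,0,0,0,0],
  ],
)

```text
clock: 16.35
eef_pos: [510.2, 225.9, 128.8]
tcp_rot: [-1.571, -0.0, -3.048]
contact_force: [0.2, -0.4, 0.3]
opening: 0.799
```

Request:
send_rows(
  series=[
    [0,0,0,0,0,0],
    [0,0,0,0,0,0],
    [0,0,0,0,0,0],
    [0,0,0,0,0,0],
    [0,0,0,0,0,0],
  ],
  gripper=0,
  squeeze=20,
)

```text
clock: 16.85
eef_pos: [511.1, 226.9, 130.4]
tcp_rot: [-1.572, 0.002, -3.047]
contact_force: [0.1, -0.1, 3.4]
opening: 0.225
```

Request:
send_rows(
  series=[
    [0,0,0,0,0,0],
    [0,0,0,0,0,0],
    [0,-0.004,0,0,0,0],
    [0,-0.008,0,0,0,0],
    [0,-0.01,0,0,0,0],
    [0,-0.012,0,0,0,0],
    [0,-0.015,0,0,0,0],
    [0,-0.015,0,0,0,0],
  ],
  gripper=0,
  squeeze=40,
)

```text
clock: 17.65
eef_pos: [510.6, 226.6, 195.1]
tcp_rot: [-1.571, 0.002, -3.047]
contact_force: [-0.4, -0.6, 0.6]
opening: 0.0
```

Request:
send_rows(
  series=[
    [0,-0.015,0,0,0,0],
    [0,-0.015,0,0,0,0],
    [0,-0.006,0,0,0,0],
    [0,0,0,0,0,0],
    [0,0,0,0,0,0],
  ],
)

```text
clock: 18.15
eef_pos: [510.3, 226.5, 229.5]
tcp_rot: [-1.571, 0.001, -3.047]
contact_force: [-0.3, 0.4, -0.6]
opening: -0.0
```

```bash
python3 - <<'E'
from plan import *
s,p,R=cur();print(s['clock'],p,s['tcp_rot'],s['qpos'],s['contact_force'])
for q,c in(('scene',(slice(100,300),slice(300,500))),):
    f=grab(q,q+'11'); im=f['frame'][:,:,::-1]; cv2.imwrite('pics/z11_%s.png'%q,cv2.resize(np.ascontiguousarray(im[c]),None,fx=3,fy=3,interpolation=cv2.INTER_CUBIC))
E
```

```text
18.15 [510.27023409 226.48812845 229.5281291 ] [-1.57115142e+00  9.15660079e-04 -3.04735332e+00] [4.15016575e-01 2.23670328e-01 1.74955328e+00 5.24854067e-05
 1.16738813e+00 1.89155283e+00] [-0.33806921  0.40652579 -0.55883698]
```

View pics/z11_scene.png

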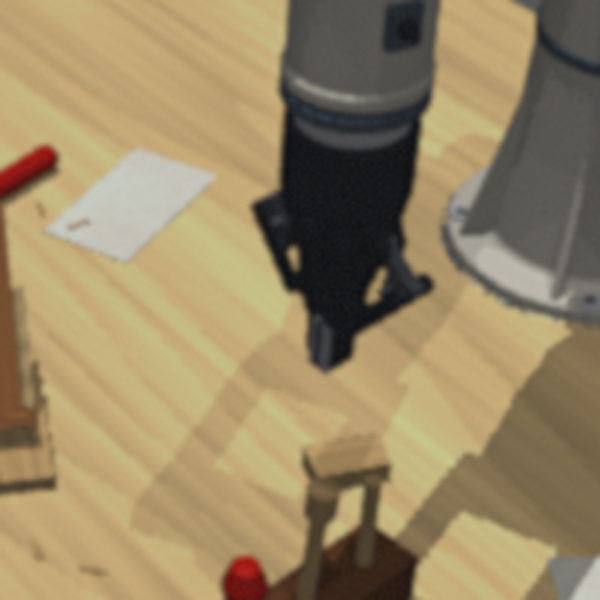

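```bash
python3 - <<'E'
from meas import *
f=dict(np.load('last_scene.npz')); w=cloud(f)
m=(np.hypot(w[...,0]-511,w[...,1]-228)<45)&(w[...,2]>126)&(w[...,2]<185); 
vv,uu=np.where(m); print(len(vv),uu.min(),uu.max(),vv.min(),vv.max())
P=w[m]
for z0 in range(126,186,6):
    k=(P[:,2]>=z0)&(P[:,2]<z0+6)
    if k.any(): print(z0,k.sum(),P[k].mean(0).round(1),P[k].min(0).round(1),P[k].max(0).round(1))
m2=(np.hypot(w[...,0]-511,w[...,1]-228)<28)&(w[...,2]>50)&(w[...,2]<126); P=w[m2]
for z0 in range(50,126,12):
    k=(P[:,2]>=z0)&(P[:,2]<z0+12)
    if k.any(): print(z0,k.sum(),P[k].mean(0).round(1),P[k].min(0).round(1),P[k].max(0).round(1))
f0=imaging.grab_frame('top'); cv2.imwrite('pics/top12.png',f0['frame'][:,:,::-1])
E
```

```text
171 401 412 259 276
126 10 [511.7 238.  128.8] [506.4 234.1 126. ] [516.9 239.7 131.6]
132 5 [513.4 240.3 135.2] [509.4 234.5 132.4] [515.9 244.3 137.2]
138 23 [515.3 239.9 141.1] [504.4 229.6 138.2] [520.5 245.3 143.9]
144 25 [514.8 240.6 147.2] [501.7 226.6 144.6] [520.2 247.9 149.7]
150 22 [514.6 242.1 153.3] [503.5 231.8 150.3] [521.6 247.5 155.9]
156 70 [510.7 237.6 159.7] [499.5 223.8 156.2] [522.  247.7 161.9]
162 16 [509.3 234.7 162.8] [500.5 228.2 162. ] [517.5 245.8 164.3]
50 27 [512.4 229.5  54.9] [491.7 207.   50. ] [529.2 236.6  61.9]
62 20 [511.7 232.4  67. ] [505.2 226.1  62.2] [515.3 235.8  72.6]
74 22 [512.  233.6  79.3] [505.6 227.5  74.1] [515.4 237.3  85.8]
86 25 [511.7 234.8  91.9] [506.3 229.4  86. ] [515.7 237.7  97.7]
98 23 [511.6 235.3 104. ] [504.5 229.3  98.9] [515.8 239.  109.1]
110 22 [512.4 235.1 115.6] [507.7 229.4 110.3] [515.2 239.1 121.5]
122 8 [512.3 237.6 123.9] [509.2 234.1 122.1] [515.  241.6 125.4]
```

View pics/scene11.png

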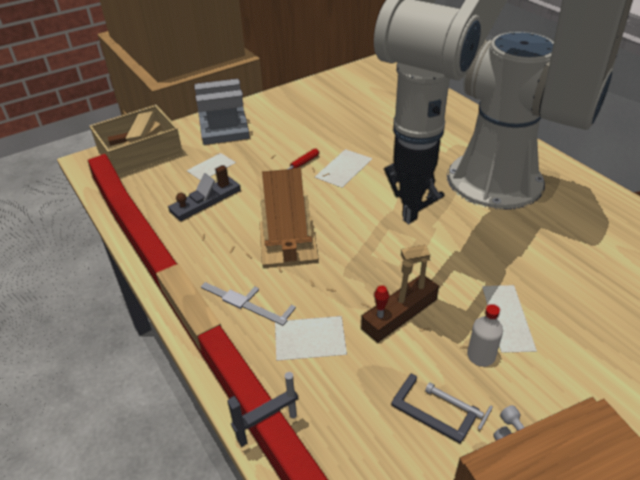

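```bash
python3 - <<'E'
from meas import *
f=dict(np.load('last_scene.npz')); w=cloud(f)
print('ray tip',ray(f,408.3,222.2,229.5))
m=(np.hypot(w[...,0]-511,w[...,1]-228)<40)&(w[...,2]>222)&(w[...,2]<262); P=w[m]
for z0 in range(222,262,5):
    k=(P[:,2]>=z0)&(P[:,2]<z0+5)
    if k.any(): print(z0,k.sum(),P[k].mean(0).round(1),P[k].min(0).round(1),P[k].max(0).round(1))
# block edges: top surface points z 40..50
for nm,f in(('scene',dict(np.load('w_scene.npy') is None or {}) if 0 else f),):
    pass
for nm in('scene','top'):
    w=np.load('w_%s.npy'%nm); m=(np.abs(w[...,0]-510)<110)&(np.abs(w[...,1]-225)<50)&(np.abs(w[...,2]-45)<5)
    P=w[m][:,:2].astype(np.float32); print(nm,len(P),w[m][:,2].mean(),cv2.minAreaRect(P))
im=cv2.imread('pics/scene11.png')[195:295,340:440]; cv2.imwrite('pics/z12.png',cv2.resize(im,None,fx=6,fy=6,interpolation=cv2.INTER_CUBIC))
E
```

```text
ray tip [487.02503454 204.21122917 229.5       ]
257 6 [515.1 232.1 260.7] [511.9 221.9 259.2] [518.3 235.3 261.9]
scene 1423 45.897309471005265 ((507.8403015136719, 227.28451538085938), (184.68255615234375, 54.208824157714844), 6.768540382385254)
top 1449 44.602765305990665 ((508.64599609375, 224.8446502685547), (180.07623291015625, 51.01548385620117), 6.76668119430542)
```

View pics/z12.png

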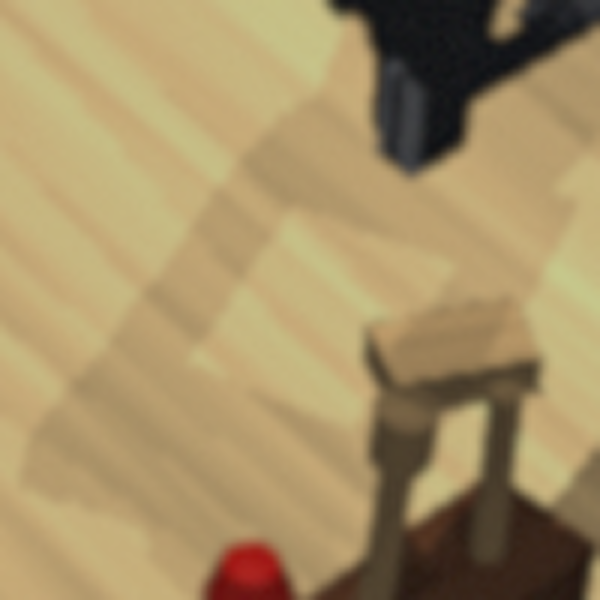

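View pics/top12.png

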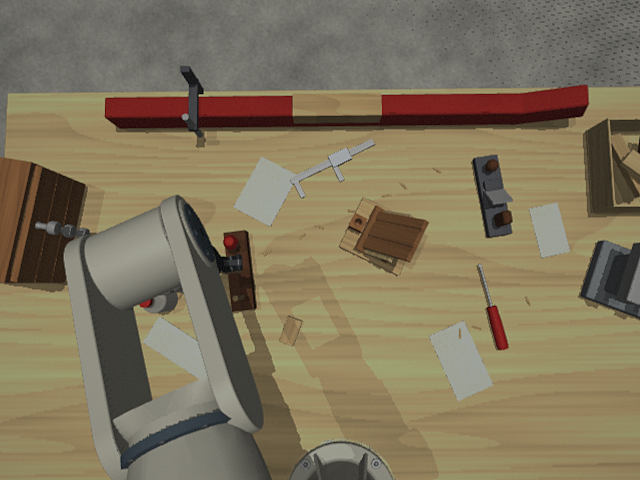

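Request:
send_rows(
  series=[
    [0,0,0,0,0,0],
    [0,0,0,0,0,0],
    [0,0.02,0,0,0,0],
    [0,0.02,0,0,0,0],
    [0,0.02,0,0,0,0],
    [0,0.02,0,0,0,0],
    [0,0.02,0,0,0,0],
    [0,0,0,0,0,0],
  ],
  gripper=0.8,
  squeeze=20,
)

```text
clock: 19.05
eef_pos: [508.8, 225.8, 127.2]
tcp_rot: [-1.57, -0.003, -3.047]
contact_force: [-0.1, -0.2, -0.1]
opening: 0.8
```

Request:
send_rows(
  series=[
    [0,0.01,0,0,0,0],
    [0,0.01,0,0,0,0],
    [0,0.01,0,0,0,0],
    [0,0,0,0,0,0],
    [0,0,0,0,0,0],
  ],
)

```text
clock: 19.55
eef_pos: [510.7, 226.6, 99.7]
tcp_rot: [-1.571, 0.001, -3.047]
contact_force: [0.7, 0.5, 1.3]
opening: 0.801
```

```bash
python3 - <<'E'
from plan import *
s,p,R=cur();print(s['clock'],p,s['tcp_rot'],s['contact_force'])
f=grab('scene','scene13'); im=f['frame'][195:315,340:460,::-1]; cv2.imwrite('pics/z13.png',cv2.resize(np.ascontiguousarray(im),None,fx=5,fy=5,interpolation=cv2.INTER_CUBIC))
E
```

```text
19.55 [510.65710806 226.62224832  99.74093646] [-1.57118029e+00  1.01316051e-03 -3.04745537e+00] [0.66837978 0.46926095 1.34405152]
```

View pics/z13.png

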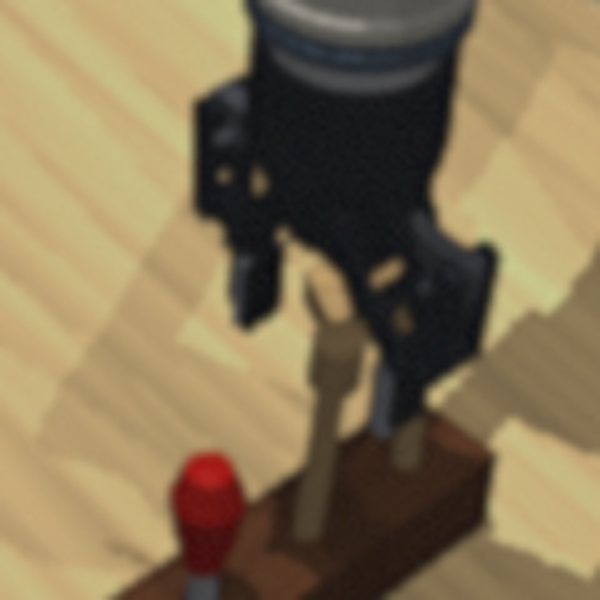

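Request:
send_rows(
  series=[
    [0,0.003,0,0,0,0],
    [0,0.003,0,0,0,0],
    [0,0,0,0,0,0],
  ],
)

```text
clock: 19.9
eef_pos: [510.5, 226.6, 93.5]
tcp_rot: [-1.571, 0.001, -3.047]
contact_force: [-0.6, -0.2, 0.1]
opening: 0.804
```

Request:
send_rows(
  series=[
    [0,0,0,0,0,0],
    [0,0,0,0,0,0],
    [0,0,0,0,0,0],
    [0,0,0,0,0,0],
    [0,0,0,0,0,0],
    [0,0,0,0,0,0],
  ],
  gripper=0,
  squeeze=20,
)

```text
clock: 20.5
eef_pos: [510.8, 226.6, 93.9]
tcp_rot: [-1.571, 0.001, -3.047]
contact_force: [-0.1, -1.1, 1.2]
opening: 0.25
```

```bash
python3 - <<'E'
from plan import *
s,p,R=cur();print(s['clock'],p,s['tcp_rot'],s['contact_force'],s['opening'])
f=grab('scene','scene14'); im=f['frame'][195:315,340:460,::-1]; cv2.imwrite('pics/z14.png',cv2.resize(np.ascontiguousarray(im),None,fx=5,fy=5,interpolation=cv2.INTER_CUBIC))
E
```

```text
20.5 [510.78942422 226.61968325  93.90278691] [-1.57122251e+00  1.44838195e-03 -3.04737580e+00] [-0.05805634 -1.07151872  1.23345458] 0.24951059310218476
```

View pics/z14.png

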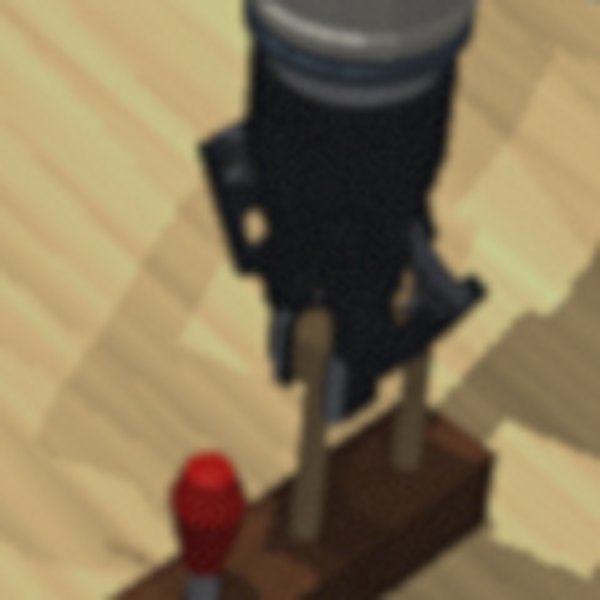

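Request:
send_rows(
  series=[
    [0,0,0,0,0,0],
    [0,0,0,0,0,0],
    [0,-0.004,0,0,0,0],
    [0,-0.008,0,0,0,0],
    [0,-0.008,0,0,0,0],
    [0,0,0,0,0,0],
  ],
  gripper=0,
  squeeze=50,
)

```text
clock: 21.15
eef_pos: [511.6, 227.1, 115.3]
tcp_rot: [-1.572, 0.003, -3.047]
contact_force: [0.3, 0.1, 0.4]
opening: 0.24
```

Request:
send_rows(
  series=[
    [0,-0.012,0,0,0,0],
    [0,-0.015,0,0,0,0],
    [0,-0.015,0,0,0,0],
    [0,-0.02,0,0,0,0],
    [0,-0.02,0,0,0,0],
    [0,-0.01,0,0,0,0],
    [0,0,0,0,0,0],
    [0,0,0,0,0,0],
  ],
)

```text
clock: 21.95
eef_pos: [510.3, 226.5, 205.4]
tcp_rot: [-1.571, 0.001, -3.047]
contact_force: [0.3, 0.4, -0.2]
opening: 0.245
```

```bash
python3 - <<'E'
from plan import *
s,p,R=cur();print(s['clock'],p,s['tcp_rot'],s['contact_force'],s['opening'])
f=grab('scene','scene15'); im=f['frame'][155:315,340:500,::-1]; cv2.imwrite('pics/z15.png',cv2.resize(np.ascontiguousarray(im),None,fx=4,fy=4,interpolation=cv2.INTER_CUBIC)[:600])
E
```

```text
21.95 [510.28349769 226.45592952 205.43399775] [-1.57117270e+00  9.44856644e-04 -3.04741676e+00] [ 0.30050881  0.40145288 -0.23964036] 0.2447486703213882
```

View pics/z15.png

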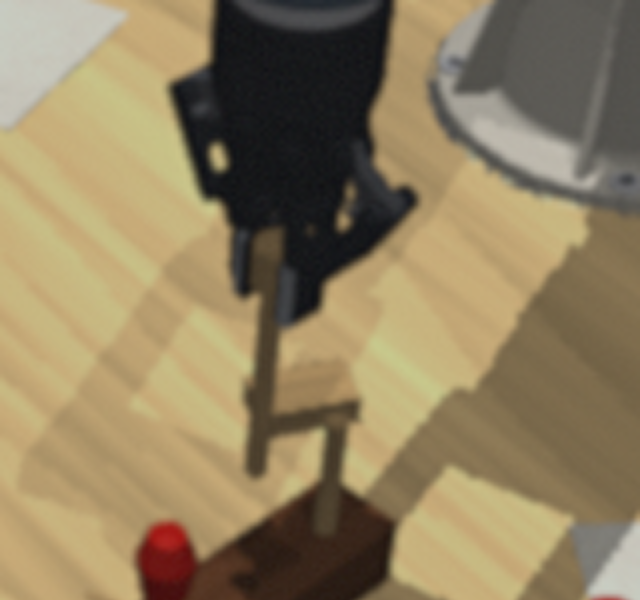

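```bash
cat > ax.py <<'E'
from meas import *
def axis(f,x,y,z0,z1,rad=22):
    # shaft centreline from the silhouette: per row midpoints in wood-coloured, depth-selected mask
    w=cloud(f);m=(np.hypot(w[...,0]-x,w[...,1]-y)<rad)&(w[...,2]>z0)&(w[...,2]<z1)
    o=np.array(f['origin']);pts=[]
    P=w[m]; c=P.mean(0)
    # line fit of surface pts then shift by ~ radius*2/pi.. away from camera horizontally
    d=np.linalg.svd(P-c,full_matrices=False)[2][0]; d*=np.sign(d[2])
    h=c[:2]-o[:2];h/=np.linalg.norm(h)
    return len(P),c,d,h,P
if __name__=='__main__':
    s,p,R=cur(); f=dict(np.load('last_scene.npz'))
    foot=p[2]-83.9
    N,c,d,h,P=axis(f,p[0],p[1],foot+5,foot+110)
    print(N,'tilt deg',np.degrees(np.arccos(d[2])),d.round(3),'zrange',P[:,2].min(),P[:,2].max())
    cc=c.copy();cc[:2]+=h*4.7
    print('axis at foot',(cc+d*(foot-cc[2])/d[2]).round(1),'at head',(cc+d*(foot+137-cc[2])/d[2]).round(1),'TCP',p.round(1))
E
python3 ax.py
```

```text
235 tilt deg 1.3330653620443496 [0.021 0.011 1.   ] zrange 126.91056601190246 230.97267579676088
axis at foot [507.4 226.1 121.1] at head [510.2 227.6 258.1] TCP [510.  226.3 205. ]
```

```bash
python3 - <<'E'
from plan import *
s,p,R=cur()
D=lambda yaw: RPY([-np.pi/2,0,yaw])
o1,p1,q1=plan(p,R,np.array([618,-45,168.]),D(-3.05),14,(4,1)); show(o1);print(p1)
E
```

```text
[[-0.0059,0.0026,0.02,0,0,0],[-0.0058,0.0027,0.02,0,0,0],[-0.0059,0.0026,0.0201,0,0,0],[-0.0058,0.0027,0.02,0,0,0],[-0.0059,0.0026,0.02,0,0.1,0],[-0.0059,0.0026,0.02,0,0,0],[-0.0059,0.0027,0.02,0,0,0],[-0.0059,0.0026,0.02,0,0,0]]
[[-0.0059,0.0027,0.02,0,0,0],[-0.0059,0.0026,0.0201,0,0,0],[-0.0059,0.0026,0.02,0,0,0],[-0.0059,0.0027,0.02,0,0,0],[-0.0058,0.0026,0.02,0,0,0],[-0.0059,0.0027,0.02,0,0,0]]
[617.95595708 -45.00002916 167.96377397]
```

Request:
send_rows(
  series=[
    [-0.0059,0.0026,0.02,0,0,0],
    [-0.0059,0.0026,0.02,0,0,0],
    [-0.0059,0.0026,0.02,0,0,0],
    [-0.0059,0.0026,0.02,0,0,0],
    [-0.0059,0.0026,0.02,0,0.1,0],
    [-0.0059,0.0026,0.02,0,0,0],
    [-0.0059,0.0026,0.02,0,0,0],
    [-0.0059,0.0026,0.02,0,0,0],
  ],
)

```text
clock: 22.8
eef_pos: [572.0, 70.8, 183.6]
tcp_rot: [-1.571, -0.001, -3.049]
contact_force: [-0.3, 0.7, 0.8]
opening: 0.245
```

Request:
send_rows(
  series=[
    [-0.0059,0.0026,0.02,0,0,0],
    [-0.0059,0.0026,0.02,0,0,0],
    [-0.0059,0.0026,0.02,0,0,0],
    [-0.0059,0.0026,0.02,0,0,0],
    [-0.0059,0.0026,0.02,0,0,0],
    [-0.0059,0.0026,0.02,0,0,0],
    [0,0,0,0,0,0],
    [0,0,0,0,0,0],
  ],
)

```text
clock: 23.6
eef_pos: [618.1, -44.5, 168.2]
tcp_rot: [-1.572, -0.001, -3.05]
contact_force: [-0.4, 0.2, 0.0]
opening: 0.242
```

```bash
python3 - <<'E'
from meas import *
s,p,R=cur();print(s['clock'],p,s['tcp_rot'],s['contact_force'],s['opening'])
f=grab('scene','scene16'); im=f['frame'][160:270,230:350,::-1]; cv2.imwrite('pics/z16.png',cv2.resize(np.ascontiguousarray(im),None,fx=5,fy=5,interpolation=cv2.INTER_CUBIC)[:600])
f=grab('top','top16'); im=f['frame'][170:290,290:420,::-1]; cv2.imwrite('pics/z16t.png',cv2.resize(np.ascontiguousarray(im),None,fx=4,fy=4,interpolation=cv2.INTER_CUBIC)[:600])
E
python3 ax.py
```

```text
23.6 [618.08223564 -44.53766266 168.18733164] [-1.57188487e+00 -8.09256057e-04 -3.05022304e+00] [-0.44446979  0.15190335  0.04455301] 0.2424969979089236
199 tilt deg 1.4158522217312186 [0.023 0.009 1.   ] zrange 90.2949849872175 191.90938791648045
axis at foot [614.8 -44.8  84.9] at head [617.9 -43.5 221.9] TCP [618.2 -43.8 168.8]
```

View pics/z16.png

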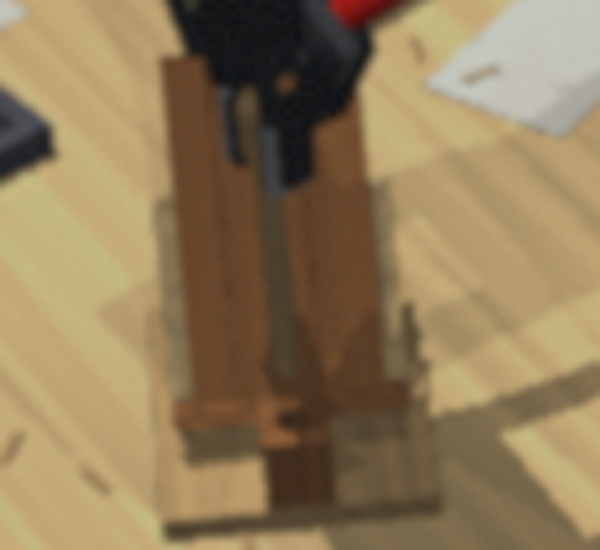

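View pics/z16t.png

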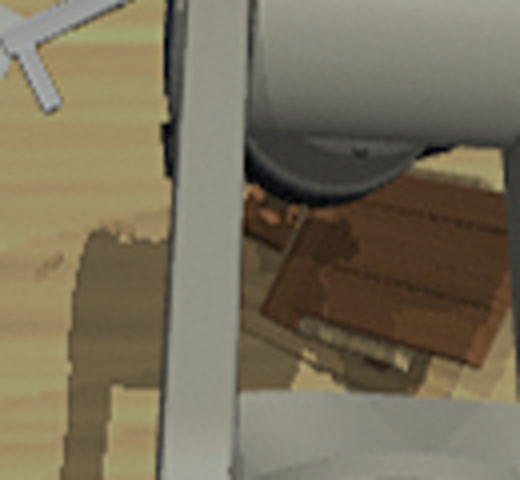

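```bash
python3 - <<'E'
from meas import *
f=dict(np.load('last_scene.npz'))
for i in ('scene9','scene0','scene8'):
    g=cv2.cvtColor(cv2.imread('pics/%s.png'%i),cv2.COLOR_BGR2GRAY).astype(float)
    sub=g[238:249,283:296]; wt=np.clip(92-sub,0,None); wt[0:1]=0; wt[:, :0]=0
    lab=cv2.connectedComponentsWithStats((sub<80).astype(np.uint8))
    k=[j for j in range(1,lab[0]) if lab[2][j,4]>8]
    for j in k: print(i,lab[2][j],lab[3][j]+[283,238],ray(f,*(lab[3][j]+[283,238]),55).round(1))
    m=(lab[1]==lab[1][5,5]); W=wt*m; vv,uu=np.indices(sub.shape); print((W*uu).sum()/W.sum()+283,(W*vv).sum()/W.sum()+238)
E
```

```text
scene9 [ 2  4  7  5 28] [288.25       243.67857143] [613.9 -44.5  55. ]
288.216894977169 243.65296803652967
scene0 [ 2  4  8  5 29] [288.37931034 243.68965517] [613.7 -44.3  55. ]
288.2694877505568 243.65812917594656
scene8 [ 2  4  7  5 28] [288.25       243.67857143] [613.9 -44.5  55. ]
288.20984759671745 243.6506447831184
```

```bash
python3 - <<'E'
from meas import *
f=dict(np.load('last_scene.npz')); w=cloud(f); s,p,R=cur()
g=f['frame'][215:242,275:302].astype(int); print(p)
print(ray(f,287.4,235.0,84.5).round(1), ray(f,287.4,234.5,84.5).round(1))
for v in range(205,240,3): 
    row=w[v,278:300]; k=np.where(np.hypot(row[:,0]-p[0],row[:,1]-p[1])<25)[0]
    print(v,k+278,row[k].mean(0).round(1) if len(k) else '')
E
```

```text
[618.2474695  -43.82378552 168.81234119]
[615.9 -41.4  84.5] [615.  -42.8  84.5]
205 [282 283 284 285 286] [619.  -39.5 172.4]
208 [282 283 284 285 286 287] [618.2 -40.1 163.5]
211 [282 283 284 285 286 287] [618.2 -41.2 154.5]
214 [283 284 285 286 287] [619.2 -38.2 148.7]
217 [283 284 285 286 287 288] [618.1 -39.  139.3]
220 [283 284 285 286 287 288] [618.4 -39.6 130.5]
223 [284 285 286 287 288] [618.1 -39.  122.3]
226 [284 285 286 287 288] [618.3 -39.8 113.2]
229 [284 285 286 287 288 289] [617.  -41.1 102.9]
232 [284 285 286 287 288 289] [617.4 -41.5  94.1]
235 [287] [617.8 -39.6  86.8]
238 []
```

Request:
send_rows(
  series=[
    [0.001,0.005,0,0,0,0],
    [0,0.006,0,0,0,0],
    [0,0.006,0,0,0,0],
    [0,0.006,0,0,0,0],
    [0,0.003,0,0,0,0],
    [0,0,0,0,0,0],
  ],
)

```text
clock: 24.3
eef_pos: [617.5, -44.5, 142.7]
tcp_rot: [-1.571, 0.0, -3.049]
contact_force: [-0.3, 0.7, -0.4]
opening: 0.249
```

Request:
send_rows(
  series=[
    [0,0.003,0,0,0,0],
    [0,0.003,0,0,0,0],
    [0,0.003,0,0,0,0],
    [0,0.003,0,0,0,0],
    [0,0,0,0,0,0],
  ],
)

```text
clock: 24.8
eef_pos: [617.6, -44.6, 130.9]
tcp_rot: [-1.571, 0.001, -3.049]
contact_force: [-0.9, 0.5, 0.6]
opening: 0.245
```

Request:
send_rows(
  series=[
    [0,0.004,0,0,0,0],
    [0,0.004,0,0,0,0],
    [0,0.004,0,0,0,0],
    [0,0,0,0,0,0],
  ],
)

```text
clock: 25.2
eef_pos: [617.4, -44.5, 118.6]
tcp_rot: [-1.571, 0.0, -3.049]
contact_force: [-0.9, -0.1, -0.6]
opening: 0.245
```

Request:
send_rows(
  series=[
    [0,0.004,0,0,0,0],
    [0,0.004,0,0,0,0],
    [0,0.003,0,0,0,0],
    [0,0,0,0,0,0],
  ],
)

```text
clock: 25.6
eef_pos: [617.6, -44.5, 107.8]
tcp_rot: [-1.571, 0.0, -3.049]
contact_force: [0.0, 0.2, -0.4]
opening: 0.245
```

```bash
python3 - <<'E'
from meas import *
s,p,R=cur();print(s['clock'],p,s['tcp_rot'],s['contact_force'],s['wrist_torque'],s['opening'])
f=grab('scene','scene17'); im=f['frame'][160:270,230:350,::-1]; cv2.imwrite('pics/z17.png',cv2.resize(np.ascontiguousarray(im),None,fx=5,fy=5,interpolation=cv2.INTER_CUBIC)[:600])
E
```

```text
25.6 [617.56363325 -44.5307609  107.77263119] [-1.57140003e+00  3.70877733e-04 -3.04916212e+00] [ 0.04074699  0.19780212 -0.38844382] [-0.0323982  -0.03047047 -0.00174596] 0.24501617364563502
```

View pics/z17.png

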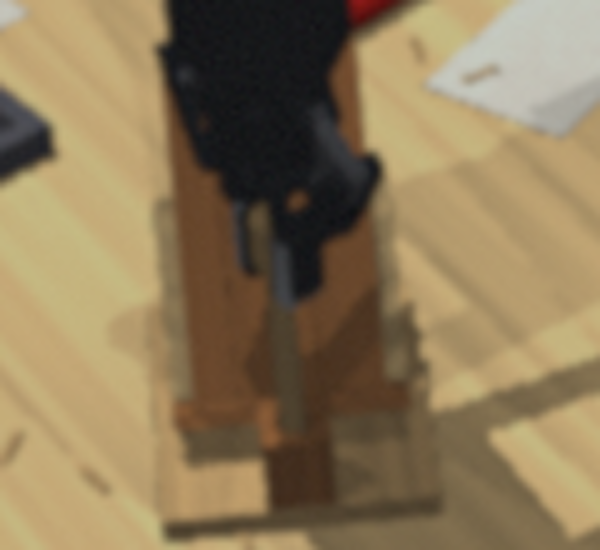

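Request:
send_rows(
  series=[
    [0,0.0015,0,0,0,0],
    [0,0.001,0,0,0,0],
    [0,0,0,0,0,0],
  ],
)

```text
clock: 25.95
eef_pos: [617.9, -44.6, 105.8]
tcp_rot: [-1.571, 0.001, -3.049]
contact_force: [0.9, 0.0, -0.8]
opening: 0.246
```

Request:
send_rows(
  series=[
    [0,0.0008,0,0,0,0],
    [0,0,0,0,0,0],
  ],
)

```text
clock: 26.15
eef_pos: [617.9, -44.6, 105.0]
tcp_rot: [-1.571, 0.001, -3.049]
contact_force: [-0.5, -0.5, -0.1]
opening: 0.242
```

Request:
send_rows(
  series=[
    [0,0.0008,0,0,0,0],
    [0,0,0,0,0,0],
  ],
)

```text
clock: 26.35
eef_pos: [617.9, -44.6, 104.2]
tcp_rot: [-1.571, 0.001, -3.049]
contact_force: [-0.1, -0.4, -0.2]
opening: 0.245
```

Request:
send_rows(
  series=[
    [0,0.0008,0,0,0,0],
    [0,0,0,0,0,0],
  ],
)

```text
clock: 26.55
eef_pos: [618.4, -44.6, 104.0]
tcp_rot: [-1.571, 0.002, -3.049]
contact_force: [-0.8, -0.2, 4.2]
opening: 0.245
```

Bottom reached at the expected height (4 N). Release and rise.

Request:
send_rows(
  series=[
    [0,-0.0005,0,0,0,0],
    [0,0,0,0,0,0],
    [0,0,0,0,0,0],
    [0,0,0,0,0,0],
    [0,0,0,0,0,0],
  ],
  gripper=0.6,
  squeeze=20,
)

```text
clock: 27.05
eef_pos: [617.8, -44.6, 103.9]
tcp_rot: [-1.571, 0.001, -3.049]
contact_force: [0.5, -0.3, 0.6]
opening: 0.601
```

Request:
send_rows(
  series=[
    [0,-0.008,0,0,0,0],
    [0,-0.015,0,0,0,0],
    [0,-0.015,0,0,0,0],
    [0,-0.02,0,0,0,0],
    [0,-0.02,0,0,0,0],
    [0,-0.02,0,0,0,0],
    [0,-0.02,0,0,0,0],
    [0,0,0,0,0,0],
  ],
)

```text
clock: 27.85
eef_pos: [619.9, -44.8, 226.6]
tcp_rot: [-1.57, 0.008, -3.049]
contact_force: [-0.5, 0.1, 0.5]
opening: 0.601
```

```bash
python3 chk.py 18; python3 - <<'E'
from meas import *; from ax import axis
f=dict(np.load('last_scene.npz'))
im=f['frame'][140:270,230:370,::-1]; cv2.imwrite('pics/z18.png',cv2.resize(np.ascontiguousarray(im),None,fx=4.5,fy=4.5,interpolation=cv2.INTER_CUBIC)[:600])
N,c,d,h,P=axis(f,617,-43,65,130); print(N,d.round(3),c)
w=cloud(f);m=(np.hypot(w[...,0]-617,w[...,1]+43)<25)&(w[...,2]>100)&(w[...,2]<215);print('top z',np.sort(w[m][:,2])[-8:])
E
```

```text
27.85 loc [-138.69  -10.26  139.13] [-0.5  0.1  0.5] [ 0.01 -0.02  0.03] 0.6006306696488037
scene 2390  plate n [ 0.007 -0.006  1.   ] z 12.8 x [-1.599e+02 -1.567e+02 -2.900e+00  1.000e-01] y [-49.6 -48.4  39.   40.1]
top 2103  plate n [-0.002 -0.003  1.   ] z 11.1 x [-161.4 -159.4    0.4    3.1] y [-50.5 -49.   38.6  39.4]
118 [0.009 0.005 1.   ] [618.1218039  -40.36376889  98.28336556]
top z [172.90937711 172.92662082 172.99046887 173.12036505 174.05494362
 174.34899407 175.04792346 175.72884869]
```

View pics/z18.png

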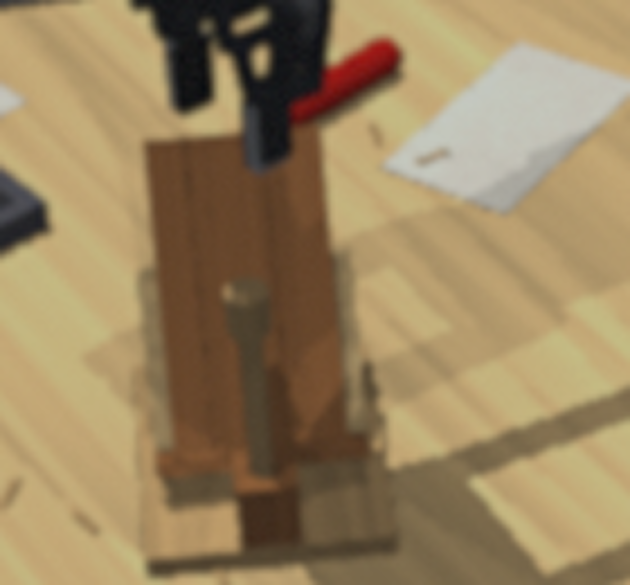

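Request:
send_rows(
  series=[
    [0,-0.01,0,0,0,0],
    [0,-0.01,0,0,0,0],
    [0,0,0,0,0,0],
    [0,0,0,0,0,0],
    [0,0,0,0,0,0],
  ],
)

```text
clock: 28.45
eef_pos: [617.6, -44.6, 241.6]
tcp_rot: [-1.571, 0.001, -3.049]
contact_force: [-0.1, 0.2, -0.3]
opening: 0.599
```

```bash
python3 - <<'E'
from h import *
f=grab('top','top19'); w=cloud(f); s=r.sense(); print(s['clock'],s['qvel'].round(3))
print(r.sign_off())
E
```

```text
28.5 [ 0.001  0.001  0.001 -0.001  0.001 -0.002]
the job is handed in; nothing more can be done
None
```

View pics/top19.png

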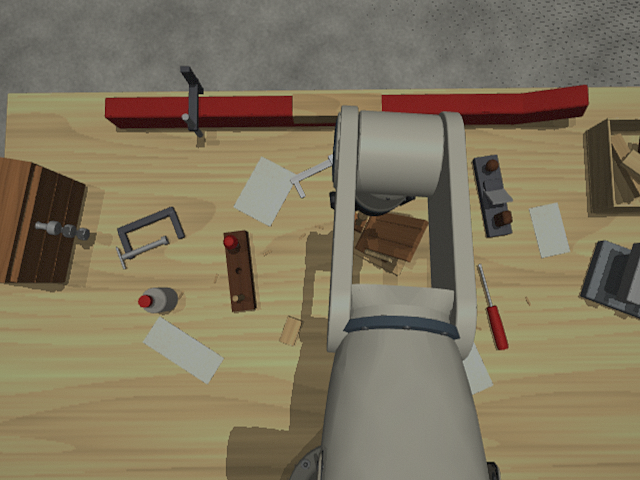

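I turned the plate over on the rest, grooved face out, and stood the keeper head up in the socket, then handed the job in at 28.5 s. No verdict is reported at hand-in.

- **Plate:** gripped at its free upper end, lifted clear, rolled half a turn about its length, set on the ledge against the panel and let go. The last check showed it under 0.01 rad from flush with the panel, mid-width to within about 1 mm, lower edge on the ledge, and grooves visible.
- **Keeper:** lowered until it met the bottom of the socket at the expected height with about 4 N, then released. The last check showed it upright to about 0.01 rad, with its head top at 170–175 mm in the camera depth (170 expected).
- **First keeper grip failed:** it slipped off the head because the fingertips stood about 27 mm short of the tool point the robot reports. The keeper was left leaning in its hole until I gripped again, deeper, and it held.
- **Cameras disagreed:** the two views differed by up to about 6 mm at the keeper, so I made the placings from relative measurements and contact force.
- **Everything else:** the rod and awl still stand in the block, and nothing else looked moved in the last picture. I judged that by eye only. The arm hid parts of that view, including the keeper.

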